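# Zero the turbidity meter and load the samples

### The job

Get the turbidity meter ready and start it: press the white cap of the air duster fully down and let it spring back, then, while the sample deck is still empty, press the yellow zero key at the bottom of its small hole fully down with the tip of the orange stylus. Next stand every sample vial upright on the meter's blue deck, inside the rim, and when all are there press the green read key in its hole fully down with the stylus's tip. At the end the stylus is back in its stand, upright with its collar down on the block, and the other things on the bench are where they were.

Things in the scene. Friction and masses are not known exactly. Their poses are not given: they have to be found in the camera images.
- meter: Bench turbidity meter, a fixed black box 220 mm in x, 280 mm in y. Origin: centre of its underside; x and y along its sides, z up. Its left part (+y) carries the blue sample deck; its right part (-y, a flat grey console 220 by 100 mm) rises to 85 mm above the bench and has two small holes: the yellow zero key's (at x +50 mm, y -88 mm) and the green read key's (at x -50 mm, y -88 mm).
- deck (a point): Centre of the blue deck's floor, 66 mm above the bench; axes as the meter's. The floor is flat, 160 by 160 mm inside an aluminium rim 8 mm wide that stands 20 mm above the floor. Vials may stand anywhere on it; all of them fit.
- zero_hole (a point): Centre of the mouth of the zero key's hole, in the console's top. The hole is round, 14 mm in diameter, vertical, with a flat square yellow frame of 28 mm painted round it; too narrow for the fingers.
- zero_key_top (a point): Top centre of the round yellow zero key, 11 mm in diameter, which lies 8 mm below the mouth of its hole and moves down when pressed.
- zero_key (a joint): Travel of the zero key (m): 0 up, 0.005 fully down; sprung, about 1.5 N to start and 4 N fully down. Comes back up by itself.
- read_hole (a point): Centre of the mouth of the read key's hole, in the console's top. The hole is round, 14 mm in diameter, vertical, with a flat square green frame of 28 mm painted round it; too narrow for the fingers.
- read_key_top (a point): Top centre of the round green read key, 11 mm in diameter, which lies 8 mm below the mouth of its hole and moves down when pressed.
- read_key (a joint): Travel of the read key (m): 0 up, 0.005 fully down; sprung, about 1.5 N to start and 4 N fully down. Comes back up by itself.
- cap_top (a point): Top centre of the white sprung nozzle cap, 32 mm in diameter, 166 mm above the bench, on the red and white air duster can (52 mm in diameter, fixed upright on the bench in a round foot of 90 mm). A thin red tube points from the cap towards the meter. Pressed straight down with the closed fingers.
- cap (a joint): Travel of the duster's cap (m): 0 up, 0.006 fully down; sprung, about 2 N to start and 7 N fully down. Comes back up by itself.
- stylus: Stylus, 50 g, 116 mm long, standing upright in its stand at the start. Origin: its tip; z axis along it, up to the grip. From the tip up: a steel shaft 7 mm in diameter (tapering to 4 mm in the last 4 mm) to 50 mm, an orange collar 26 mm in diameter from 50 to 56 mm, an orange round grip 16 mm in diameter from 56 to 116 mm.
- stylus_tip (a point): The stylus's tip, at its origin.
- stylus_collar (a point): Centre of the underside of the stylus's collar, 50 mm above its tip; rests on the stand's top.
- stand_mouth (a point): Centre of the mouth of the stylus stand's hole, in the top of the fixed grey block, 60 by 60 mm and 56 mm tall. The hole is 15 mm in diameter and goes through to the bench.
- vial1: Capped sample vial, a plain upright cylinder 29 mm in diameter and 58 mm tall (amber glass with a heavy bottom and a white cap, about 60 g), standing on the bench. Origin: centre of its underside; its z axis points up through the cap. May be absent.
- vial2: Capped sample vial, a plain upright cylinder 29 mm in diameter and 58 mm tall (amber glass with a heavy bottom and a white cap, about 60 g), standing on the bench. Origin: centre of its underside; its z axis points up through the cap. May be absent.
- vial3: Capped sample vial, a plain upright cylinder 29 mm in diameter and 58 mm tall (amber glass with a heavy bottom and a white cap, about 60 g), standing on the bench. Origin: centre of its underside; its z axis points up through the cap. May be absent.
- vial4: Capped sample vial, a plain upright cylinder 29 mm in diameter and 58 mm tall (amber glass with a heavy bottom and a white cap, about 60 g), standing on the bench. Origin: centre of its underside; its z axis points up through the cap. May be absent.
- vial5: Capped sample vial, a plain upright cylinder 29 mm in diameter and 58 mm tall (amber glass with a heavy bottom and a white cap, about 60 g), standing on the bench. Origin: centre of its underside; its z axis points up through the cap. May be absent.
- jar_lid: Black jar lid, 62 mm in diameter, 18 mm tall, loose. Not part of the job. Origin: centre of its underside.
- ph_meter: Grey and green hand-held pH meter, 150 by 80 by 36 mm, lying loose. Not part of the job. Origin: centre of its underside.
- vial_case: Black case with reference vials, 90 by 130 by 50 mm, loose. Not part of the job. Origin: centre of its underside.
- standard: Amber bottle of standard, 56 mm in diameter, 110 mm tall, loose. Not part of the job. Origin: centre of its underside.
Mind the look-alikes: they are no part of the job. Leave any red look-alike of the vial2 alone.

How it is judged (in metres and radians):
On the way, in this order (a step that is already met when the one before it is completed fails the run):
1. the duster's cap is pressed fully down (value of joint cap above 0.0045 m), for 0.1 s.
2. the duster's cap has sprung back up (value of joint cap below 0.0015 m), for 0.1 s.
3. the zero key is pressed down by the stylus's tip while no vial is on the deck (value of joint zero_key above 0.0035 m and distance between stylus_tip and zero_key_top below 0.008 m and (horizontal distance between vial1 and deck above 0.12 m or z of vial1 in the frame of deck below -0.03 m) and (horizontal distance between vial2 and deck above 0.12 m or z of vial2 in the frame of deck below -0.03 m) and (horizontal distance between vial3 and deck above 0.12 m or z of vial3 in the frame of deck below -0.03 m) and (horizontal distance between vial4 and deck above 0.12 m or z of vial4 in the frame of deck below -0.03 m) and (horizontal distance between vial5 and deck above 0.12 m or z of vial5 in the frame of deck below -0.03 m)), for 0.1 s.
4. every vial stands upright on the deck inside the rim (x of vial1 in the frame of deck between -0.071 and 0.071 m and y of vial1 in the frame of deck between -0.071 and 0.071 m and z of vial1 in the frame of deck between -0.005 and 0.005 m and angle between each of vial1, vial2, vial3, vial4, vial5's own z axis and vertical below 0.15 rad and x of vial2 in the frame of deck between -0.071 and 0.071 m and y of vial2 in the frame of deck between -0.071 and 0.071 m and z of vial2 in the frame of deck between -0.005 and 0.005 m and x of vial3 in the frame of deck between -0.071 and 0.071 m and y of vial3 in the frame of deck between -0.071 and 0.071 m and z of vial3 in the frame of deck between -0.005 and 0.005 m and x of vial4 in the frame of deck between -0.071 and 0.071 m and y of vial4 in the frame of deck between -0.071 and 0.071 m and z of vial4 in the frame of deck between -0.005 and 0.005 m and x of vial5 in the frame of deck between -0.071 and 0.071 m and y of vial5 in the frame of deck between -0.071 and 0.071 m and z of vial5 in the frame of deck between -0.005 and 0.005 m), for 0.2 s.
5. the read key is pressed down by the stylus's tip with every vial standing on the deck (all of step 4 and value of joint read_key above 0.0035 m and distance between stylus_tip and read_key_top below 0.008 m), for 0.1 s.
At the end, for the whole second after the job is handed in: Every vial present stands upright (0.15 rad) and still on the deck floor (5 mm) inside the rim; the stylus stands still and upright (0.12 rad) in its stand, collar within 5 mm of the stand's top and 7 mm of the hole's axis; cap, zero key and read key are up again (1.5 mm) (all of step 4 and linear speed of each of vial1, vial2, vial3, vial4, vial5, stylus below 0.02 m/s and horizontal distance between stylus_collar and stand_mouth below 0.007 m and z of stylus_collar in the frame of stand_mouth between -0.005 and 0.005 m and angle between stylus's own z axis and vertical below 0.12 rad and value of joint each of cap, zero_key, read_key below 0.0015 m); the robot touches nothing.
It fails at once if the jar lid is moved by more than 25 mm (distance of jar_lid from where it was at the start of the episode above 0.025 m).
It fails at once if the pH meter is moved by more than 25 mm (distance of ph_meter from where it was at the start of the episode above 0.025 m).
It fails at once if the vial case is moved by more than 25 mm (distance of vial_case from where it was at the start of the episode above 0.025 m).
It fails at once if the bottle of standard is moved by more than 25 mm (distance of standard from where it was at the start of the episode above 0.025 m).
Of vial1, vial2, vial3, vial4, vial5 only 3 to 5 are there at a start; the rules pass over those that are not, and their reading is None.
At some moment in a run one of vial1, vial2, vial3, vial4, vial5 may be knocked a few centimetres aside while the robot is not near it.
It also fails if it takes over 208 s, if anything falls off the work surface, if the arm or the gripper's body presses on something with over 40 N, if the wrist force passes 120 N, or if a joint passes its speed limit or range.

### The arm

A 7-joint arm with a two-finger parallel gripper is mounted at the origin on the work surface. World frame = base frame: x ahead of the robot, y to its left, z up, the work surface at z = 0. Lengths are in m, angles in degrees, forces in N, time in s.
With the tool pointing down it reaches from about 0.35 to 0.9 m from the base axis. Payload 8.1 kg.
Tool frame: the origin (TCP) lies between the finger pads; the fingertips stand arm.tip_extent ahead of it and the grasp point (between the pads) lies 5 mm behind it (arm.tip_extent is the distance from the TCP to the fingertips, in m); z points along the fingers, y is the line along which they close (so a half turn about z gives the same grasp; the last joint's range is limited). The gripper opens to 85 mm and grips with 20 to 120 N. Pads are 22 mm wide; open, the fingers measure 114 mm over their backs; the gripper's body (76 mm by 85 mm) begins 54 mm behind the grasp point. The pads swing forward as they close: fully open they stand 13 mm farther back than shut.
Start: joints at [67.345, 24.895, 1.432, 90.138, -0.665, 64.973, -4.303], TCP at [0.18, -0.598, 0.245] pointing down, gripper open.
Joint ranges: [-149.89, 149.89], [-25.12, 119.58], [-72.63, 75.52], [4.76, 147.25], [-75.54, 255.54], [6.69, 114.76], [-157.13, 157.13]. Speed limits (degrees/s): [127.2, 127.2, 172.46, 172.46, 180, 180, 180].

### API

Orientations are given as [roll, pitch, yaw] about the fixed x, y, z axes, in that order (R = Rz(yaw) Ry(pitch) Rx(roll)).
In Python, from cell import telemetry, imaging, order, arm gives the robot as it stands.
- The arm moves only by the shell command python3 -m crank 'ROWS' [FORCE]. ROWS is JSON, a list of rows, each an object of numbers: "fingers": the opening, from 0 (shut) to 1 (fully open); "x", "y", "z": the shift along the tool's x, y, z in mm; "rx", "ry", "rz": the turn, a rotation vector about the tool's x, y, z in rad. In form: [{"fingers": .., "x": .., "y": .., "z": .., "rx": .., "ry": .., "rz": ..}, ...]. A call has exactly 10 rows; each row shifts and turns the commanded pose from where the row before left it, along the tool's axes as they then stand; what a row does not reach is not made up. A row lasts 1/10 s, in which the tool goes at most 50 mm and 8.59 degrees, less where a joint would pass 70% of its speed; a pose out of reach is approached as far as the arm can. A call is refused whole if a number of a shift passes 50 or a number of a turn 0.15, either way. A call with a gripper value outside its range is refused whole. The fingers move at their own pace and stop on an object; FORCE is the grip in N (left out, the last holds). Time passes only in rows, so rows that do not move let the fingers close, or fill a call up. It gives the time, the measured TCP pose, the force, the opening and the grip force at its end, in the units of the state.
- telemetry.get_obs(): the state, without advancing time (a new reading comes with each control period).
- imaging.read_camera(name): name is "scene" or "top"; returns the picture (480x640x3 uint8, red, green, blue); there is no depth.
- imaging.camera_info(name): a dict with "mtx" (3x3 intrinsics, pixels), "xyz" and "orientation" of the camera in the world. Camera axes: x right, y down, z forward; pixel columns grow to the right and rows downward; lengths in m; the calibration is good to about 2 mm. A picture is of the moment at which its call begins. camera_info takes no time and is no camera call.
- order.finish_job(): hands the job in; it is judged then, once.
Trained networks look in the newest picture that a camera, given by its name, has taken for a name from the list of things; names that differ only in an ending like _2 or _b are one class to them, and where a whole thing is asked for, a point or a joint stands for the part that bears it (a point fixed in the world has none). Each returns a list of dicts, best first, with "p" (0 to 1); they miss things now and then, are a little off and sometimes report something else, mostly with a low value. They report only what shows in the picture. A call takes as long as a camera call. They do not tell look-alikes from the thing itself.
- imaging.look_for(camera, label): "extent" ([centre column, centre row, width, height] in pixels, round what is visible of it).
- imaging.regions_of(camera, label): "region" (480x640 bool, what is visible of it) and "extent" ([centre column, centre row, width, height] in pixels, round what is visible of it).
The state is a dict: "time": time; "joint_positions": joint angles; "qvel": joint speeds; "tau": joint torques, N m; "ee_pos": TCP position; "ee_rot": TCP orientation; "force": force on the tool from outside, world axes, zero at the start; "torque": the same for the moment, N m; "gripper_width": opening from 0.0 (shut) to 1.0 (fully open); "grasp_force": force on a finger pad.
Only numpy, scipy, OpenCV 4.12 (cv2) and the standard library are available. Lean on these libraries where they do the work, as an engineer would, in place of code of your own. Each camera call takes 0.05 s, during which the arm holds its last target. There are 200 camera calls.

## Working session

There is one attempt and no reset: what is moved stays moved. The work goes in short steps, Python scripts to look and compute and a shell command to move; the robot and the scene stay as the last step left them, time stands still between calls to the robot, and variables do not carry over. Pictures are saved under pics/ and viewed, at most 14 in all, crops included, and the job is handed in when it is done.

```bash
mkdir -p pics; ls; python3 - <<'E'
from cell import telemetry, imaging, arm
import cv2
o=telemetry.get_obs(); print({k:(o[k]) for k in ("time","ee_pos","ee_rot","force","gripper_width")}, arm.tip_extent)
for c in ("scene","top"):
    i=imaging.camera_info(c); print(c,i)
    cv2.imwrite(f"pics/{c}0.png",imaging.read_camera(c)[:,:,::-1])
E
```

```text
pics
{'time': 0.0, 'ee_pos': array([ 0.18021705, -0.59795268,  0.24452603]), 'ee_rot': array([-1.79910458e+02,  7.62106357e-03,  1.67728926e+01]), 'force': array([0.1337579 , 0.57439844, 1.03301635]), 'gripper_width': 0.9973828559056217} 0.014
scene {'mtx': array([[603.98390552,   0.        , 309.1403818 ],
       [  0.        , 603.98390552, 239.42936173],
       [  0.        ,   0.        ,   1.        ]]), 'xyz': array([ 0.98134922, -0.53569766,  1.11360201]), 'orientation': array([-145.69519617,    0.58211074,   38.89243112])}
top {'mtx': array([[553.68504245,   0.        , 318.66954292],
       [  0.        , 553.68504245, 245.43362316],
       [  0.        ,   0.        ,   1.        ]]), 'xyz': array([ 0.36183879, -0.02796714,  1.46045327]), 'orientation': array([-1.72002007e+02, -1.51304824e-01, -8.99912211e+01])}
```

View pics/scene0.png

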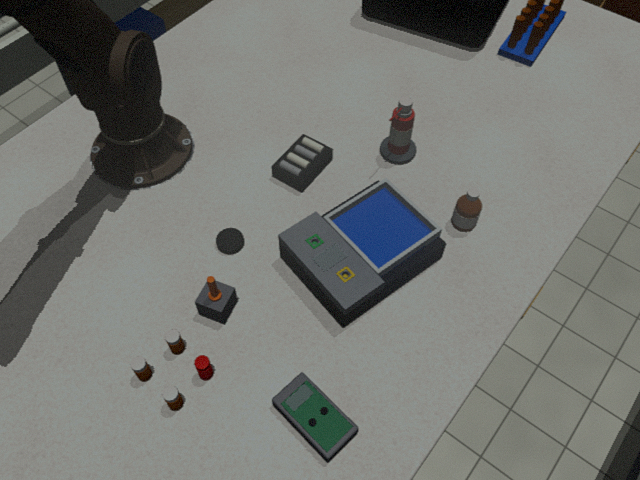

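View pics/top0.png

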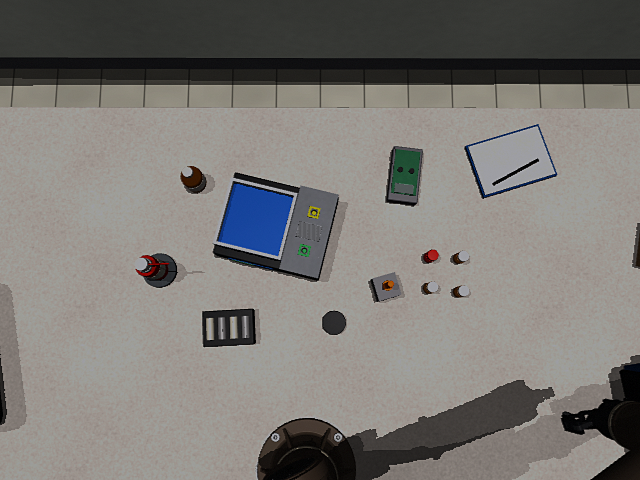

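The scene image shows three amber vials with white caps at (176,343), (143,370) and (174,399). In the top image they are at (431,287), (461,291) and (461,257).

What could be mistaken for a vial:
- the red look-alike, scene (204,367) and top (431,256)
- the standard bottle, scene (466,212)
- the case's reference vials, scene (305,157)
- the amber vials in the far rack, scene (535,30)

The stylus is at scene (213,290), the duster at (402,130), and the meter at (360,250).

```bash
cat > h.py <<'E'
import numpy as np, cv2
from scipy.spatial.transform import Rotation as R
from scipy.optimize import least_squares
from cell import telemetry, imaging, arm
I={c:imaging.camera_info(c) for c in ("scene","top")}
def proj(c,P):
    i=I[c]; p=(np.atleast_2d(P)-i["xyz"])@R.from_euler("xyz",i["orientation"],degrees=True).as_matrix()
    q=p@i["mtx"].T; return q[:,:2]/q[:,2:]
def plane(c,uv,z):
    i=I[c]; d=R.from_euler("xyz",i["orientation"],degrees=True).as_matrix()@np.linalg.solve(i["mtx"],[uv[0],uv[1],1.])
    return (i["xyz"]+d*(z-i["xyz"][2])/d[2])[:2]
def cyl(x,y,r,z0,z1):
    a=np.linspace(0,2*np.pi,32); return np.array([[x+r*np.cos(t),y+r*np.sin(t),z] for t in a for z in (z0,z1)])
def box(c,P):
    q=proj(c,P); a,b=q.min(0),q.max(0); return np.r_[(a+b)/2,b-a]
def fitcyl(ext,r,z0,z1):  # ext {cam:[u,v,w,h]}
    g=np.mean([plane(c,e[:2],(z0+z1)/2) for c,e in ext.items()],0)
    s=least_squares(lambda p:np.concatenate([(box(c,cyl(*p,r,z0,z1))-e)[:2] for c,e in ext.items()]),g)
    return s.x,s.fun
def look(l,n=6,pm=0.3):
    out={}
    for c in I: out[c]=[(round(d["p"],2),np.round(d["extent"],1)) for d in imaging.look_for(c,l) if d["p"]>pm][:n]
    return out
def snap(): return {c:imaging.read_camera(c) for c in I}
def colour(im,lo,hi,roi):  # HSV mask bbox within roi (u0,v0,u1,v1)
    m=cv2.inRange(cv2.cvtColor(im,cv2.COLOR_RGB2HSV),lo,hi); k=np.zeros_like(m); u0,v0,u1,v1=roi; k[v0:v1,u0:u1]=m[v0:v1,u0:u1]
    return cv2.boundingRect(k),k
E
python3 - <<'E'
from h import *
im=snap()
for l in ("vial1","stylus","cap_top","jar_lid","vial_case","standard","ph_meter","meter"):
    print(l,look(l))
for n,lo,hi,rois in (("yellow",(22,120,80),(35,255,255),{"scene":(325,255,365,295),"top":(300,198,330,228)}),("green",(45,100,50),(85,255,255),{"scene":(300,225,335,260),"top":(290,236,320,264)})):
    for c,r in rois.items():
        b,m=colour(im[c],lo,hi,r); h=cv2.minAreaRect(cv2.findNonZero(m)); print(n,c,b,h,plane(c,h[0],0.085))
cr=[im["scene"][320:420,115:235],im["scene"][255:335,180:250],im["scene"][90:170,370:440]]
cv2.imwrite("pics/crop1.png",np.hstack([cv2.resize(x,(400 if k==0 else 200,333 if k==0 else 333))[:,:,::-1] for k,x in enumerate(cr)]))
E
```

```text
vial1 {'scene': [(0.91, array([175.1, 396.6,  21.8,  27.8])), (0.9, array([143.1, 368.8,  21.9,  27.3])), (0.85, array([205.6, 368.1,  13.6,  28.1])), (0.55, array([174.6, 342.7,  17.3,  24.2]))], 'top': [(0.64, array([458.9, 293.1,  14.2,  11.5])), (0.62, array([429.9, 287.5,  16.5,  13.4])), (0.62, array([461.9, 256.7,  16.5,  14.6])), (0.44, array([429.8, 257.6,  20.2,  13.8]))]}
stylus {'scene': [(0.51, array([214. , 290.7,  14.2,  24. ]))], 'top': []}
cap_top {'scene': [(0.7, array([403.1, 105.8,  15.8,  18.8]))], 'top': [(0.69, array([151.2, 264.4,  34.4,  16.7]))]}
jar_lid {'scene': [(0.78, array([230.9, 241.2,  30.4,  32.3])), (0.69, array([171.8, 399.9,  20.8,  24.6])), (0.62, array([467.9, 209.7,  29.9,  46.7]))], 'top': [(0.84, array([333.1, 323.4,  19.3,  25.1]))]}
vial_case {'scene': [(0.92, array([302.1, 164.7,  59. ,  58.2]))], 'top': [(0.87, array([227.4, 325.6,  50. ,  38. ]))]}
standard {'scene': [(0.62, array([467.1, 209.9,  30.5,  47.3])), (0.52, array([212.9, 288.1,  19.9,  21.9])), (0.31, array([408. , 102.9,  14.2,  13.8]))], 'top': [(0.96, array([192.8, 178.7,
[... 261 characters left out ...]
rray([275.5, 225.2, 129.7, 108.6])), (0.52, array([402.6, 175.6,  33.9,  52.2]))]}
yellow scene (336, 266, 19, 16) ((345.19512939453125, 273.7439270019531), (13.274770736694336, 13.43094539642334), 51.34019470214844) [ 0.64026996 -0.01562089]
yellow top (307, 206, 14, 13) ((313.4117736816406, 211.85296630859375), (10.914102554321289, 10.6715669631958), 14.03624439239502) [ 0.64088777 -0.01825399]
green scene (306, 234, 18, 15) ((314.5000305175781, 241.00003051757812), (13.435027122497559, 12.020814895629883), 45.0) [0.54365546 0.00781161]
green top (298, 244, 13, 13) ((303.7647399902344, 249.94119262695312), (11.156637191772461, 11.156637191772461), 14.03624439239502) [0.54367382 0.00577323]
```

View pics/crop1.png

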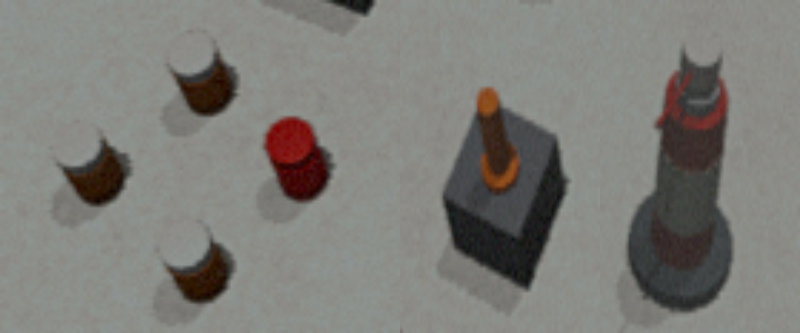

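The close crop confirms it: three amber vials with white caps at left, with the all-red look-alike separate from them and excluded. The stylus is upright in its block and the white cap sits on top of the duster.

```bash
python3 - <<'E'
from h import *
im=snap()
V={"A":((174.6,342.7),(430,287.5)),"B":((143,369),(460,292)),"C":((174.5,398),(461.5,257))}
# foreground mask: differs from bench colour
def vmask(c,u,v,w):
    a=im[c][int(v)-w:int(v)+w,int(u)-w:int(u)+w]; h=cv2.cvtColor(a,cv2.COLOR_RGB2HSV)
    return h,a
for n,(s,t) in V.items():
    E={}
    for c,uv in (("scene",s),("top",t)):
        ds=[d["extent"] for d in imaging.look_for(c,"vial1") if np.hypot(*(np.array(d["extent"][:2])-uv))<9]
        ds+=[d["extent"] for d in imaging.regions_of(c,"vial1") if np.hypot(*(np.array(d["extent"][:2])-uv))<9]
        E[c]=np.mean(ds,0)
    x,f=fitcyl(E,.0145,0,.058); print(n,x.round(4),f.round(1),[plane(c,e[:2],.029).round(4) for c,e in E.items()])
# stylus orange
for c,r in (("scene",(195,270,232,305)),("top",(370,270,405,300))):
    b,m=colour(im[c],(3,130,60),(18,255,255),r); print("orange",c,b)
    globals()["o_"+c]=np.array([b[0]+b[2]/2-.5,b[1]+b[3]/2-.5])
def sty(p): return np.vstack([cyl(*p,.008,.062,.122),cyl(*p,.013,.056,.062)])
s=least_squares(lambda p:np.r_[box("scene",sty(p))[:2]-o_scene,box("top",sty(p))[:2]-o_top],[.4,-.2]); print("stylus",s.x,s.fun)
# cap white
for c,r in (("scene",(392,92,416,118)),("top",(130,252,165,280))):
    m=imaging.regions_of(c,"cap_top"); print(c,[(d["p"],np.round(d["extent"],1)) for d in m])
# stand
for c in I: print("stand",[(round(d["p"],2),np.round(d["extent"],1)) for d in imaging.look_for(c,"stand_mouth")][:2])
for c,r in (("scene",(300,170,450,280)),("top",(205,170,300,270))):
    b,m=colour(im[c],(108,150,60),(125,255,255),r); M=cv2.moments(m,True); h=cv2.minAreaRect(cv2.findNonZero(m)); print("deck",c,plane(c,(M["m10"]/M["m00"],M["m01"]/M["m00"]),.066),plane(c,h[0],.066),h)
cr=[im["top"][240:295,125:195],im["top"][265:310,365:410],im["top"][240:310,415:480]]
cv2.imwrite("pics/crop2.png",np.hstack([cv2.resize(x,(266,266),interpolation=0)[:,:,::-1] for x in cr]))
E
```

```text
A [ 0.4529 -0.3195] [-0.8  0.8 -1.5 -0.1] [array([ 0.4523, -0.3173]), array([ 0.4529, -0.3239])]
B [ 0.4444 -0.3953] [-0.6 -1.1  0.5 -1.5] [array([ 0.4464, -0.396 ]), array([ 0.441 , -0.3944])]
C [ 0.536  -0.4003] [-1.3  0.1 -1.5 -1.2] [array([ 0.5371, -0.3986]), array([ 0.5333, -0.4044])]
orange scene (207, 276, 15, 25)
orange top (383, 280, 11, 11)
stylus [ 0.45795511 -0.20387759] [-0.40138214  0.34757449 -0.65596222 -0.11874747]
scene [(0.5, array([404.8, 104.2,  14.4,  15.5]))]
top [(0.61, array([142.2, 265.4,  16.3,  14.9]))]
stand [(0.93, array([216.3, 302.6,  43.8,  42.9]))]
stand [(0.91, array([386.9, 285.1,  30.6,  26.7]))]
deck scene [0.62393235 0.13520882] [0.62234998 0.13787765] ((381.4930419921875, 225.49285888671875), (75.52346801757812, 63.27479553222656), 45.80692672729492)
deck top [0.62488914 0.1306031 ] [0.60858438 0.13536288] ((253.32354736328125, 225.7058868408203), (62.089115142822266, 74.9435043334961), 14.03624439239502)
```

View pics/crop2.png

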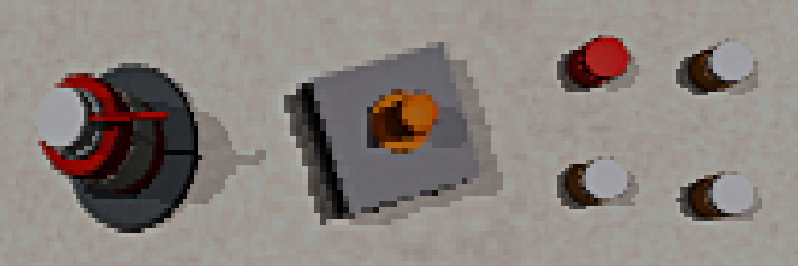

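The top crop shows the white cap's centre at about (142.4,264.2), the stylus standing in its stand, and three white-capped vials beside the red one.

```bash
cat >> h.py <<'E'
def rel(P):  # world target TCP -> shift in tool axes (mm)
    o=telemetry.get_obs(); r=R.from_euler("xyz",o["ee_rot"],degrees=True)
    return (r.inv().apply(np.array(P)-o["ee_pos"])*1000).round(1)
E
python3 - <<'E'
from h import *
print(plane("top",(142.3,264.6),.166),plane("scene",(404.5,101.5),.166))
x,f=fitcyl({"scene":[404.5,104,0,0],"top":[142.3,264.6,0,0]},.016,.156,.166);print(x,f)
for c in I:
  print(c,[(d["p"],np.round(d["extent"],1)) for d in imaging.regions_of(c,"cap_top")])
  print(proj(c,[[.5,.4,.166],[.5,.4,0]]))
E
python3 -m crank '[{"fingers":0,"rz":0.1464,"x":20,"y":-20},{"rz":0.1464,"x":20,"y":-20,"fingers":0},{"fingers":0,"x":40,"y":-30},{"fingers":0,"x":40,"y":-30},{"fingers":0,"x":40,"y":-30},{"fingers":0,"x":40,"y":-30},{"fingers":0,"x":40,"y":-40},{"fingers":0,"x":30,"y":-40},{"fingers":0,"x":0,"y":-40},{"fingers":0,"x":0,"y":-40}]' 60
```

```text
[0.49806619 0.38265521] [0.50012054 0.38648098]
[0.50024022 0.38463178] [-0.6412706  -0.34234729 -0.17852567 -0.72754314]
scene [(0.5, array([404.8, 104.2,  14.4,  15.5]))]
[[407.8096725   98.1935911 ]
 [399.46278731 148.81251469]]
top [(0.61, array([142.2, 265.4,  16.3,  14.9]))]
[[134.94304458 263.77722071]
 [155.4019477  270.45114433]]schema error: expected keys fingers, x, y, z, rx, ry, rz
```

```bash
python3 -m crank '[{"fingers":0,"x":20,"y":-20,"z":0,"rx":0,"ry":0,"rz":0.146},{"fingers":0,"x":20,"y":-20,"z":0,"rx":0,"ry":0,"rz":0.146},{"fingers":0,"x":40,"y":-30,"z":0,"rx":0,"ry":0,"rz":0},{"fingers":0,"x":40,"y":-30,"z":0,"rx":0,"ry":0,"rz":0},{"fingers":0,"x":40,"y":-30,"z":0,"rx":0,"ry":0,"rz":0},{"fingers":0,"x":40,"y":-30,"z":0,"rx":0,"ry":0,"rz":0},{"fingers":0,"x":30,"y":-40,"z":0,"rx":0,"ry":0,"rz":0},{"fingers":0,"x":30,"y":-40,"z":0,"rx":0,"ry":0,"rz":0},{"fingers":0,"x":20,"y":-40,"z":0,"rx":0,"ry":0,"rz":0},{"fingers":0,"x":0,"y":-40,"z":0,"rx":0,"ry":0,"rz":0}]' 60
```

```text
time: 3.0
ee_pos: [0.4532, -0.268, 0.2453]
ee_rot: [-180.0, -0.1, 0.2]
force: [-0.7, 0.5, 0.4]
gripper_width: -0.001
grasp_force: 0.0
```

```bash
python3 -m crank '[{"fingers":0,"x":5,"y":-40,"z":0,"rx":0,"ry":0,"rz":0},{"fingers":0,"x":5,"y":-40,"z":0,"rx":0,"ry":0,"rz":0},{"fingers":0,"x":5,"y":-40,"z":0,"rx":0,"ry":0,"rz":0},{"fingers":0,"x":5,"y":-40,"z":0,"rx":0,"ry":0,"rz":0},{"fingers":0,"x":5,"y":-40,"z":0,"rx":0,"ry":0,"rz":0},{"fingers":0,"x":5,"y":-40,"z":0,"rx":0,"ry":0,"rz":0},{"fingers":0,"x":5,"y":-40,"z":0,"rx":0,"ry":0,"rz":0},{"fingers":0,"x":5,"y":-40,"z":0,"rx":0,"ry":0,"rz":0},{"fingers":0,"x":5,"y":-40,"z":0,"rx":0,"ry":0,"rz":0},{"fingers":0,"x":2,"y":-40,"z":0,"rx":0,"ry":0,"rz":0}]'
python3 -m crank '[{"fingers":0,"x":0,"y":-50,"z":0,"rx":0,"ry":0,"rz":0},{"fingers":0,"x":0,"y":-50,"z":0,"rx":0,"ry":0,"rz":0},{"fingers":0,"x":0,"y":-50,"z":0,"rx":0,"ry":0,"rz":0},{"fingers":0,"x":0,"y":-50,"z":0,"rx":0,"ry":0,"rz":0},{"fingers":0,"x":0,"y":-50,"z":0,"rx":0,"ry":0,"rz":0},{"fingers":0,"x":0,"y":-3,"z":0,"rx":0,"ry":0,"rz":0},{"fingers":0,"x":0,"y":0,"z":20,"rx":0,"ry":0,"rz":0},{"fingers":0,"x":0,"y":0,"z":20,"rx":0,"ry":0,"rz":0},{"fingers":0,"x":0,"y":0,"z":10,"rx":0,"ry":0,"rz":0},{"fingers":0,"x":0,"y":0,"z":0,"rx":0,"ry":0,"rz":0}]'
python3 - <<'E'
from h import *
im=snap(); print(rel([.500,.3845,.180]))
cv2.imwrite("pics/cap1.png",np.hstack([cv2.resize(im["scene"][60:160,350:450],(400,400))[:,:,::-1],cv2.resize(im["top"][215:315,90:190],(400,400))[:,:,::-1]]))
E
```

```text
time: 4.0
ee_pos: [0.4974, 0.131, 0.2455]
ee_rot: [-180.0, -0.0, 0.0]
force: [1.0, 0.5, -0.6]
gripper_width: -0.001
grasp_force: 0.0
time: 5.0
ee_pos: [0.4965, 0.3815, 0.1939]
ee_rot: [179.9, 0.1, 0.0]
force: [-0.3, -0.1, -0.2]
gripper_width: 0.002
grasp_force: 0.0
[ 2.7 -2.1 15.9]
```

View pics/cap1.png

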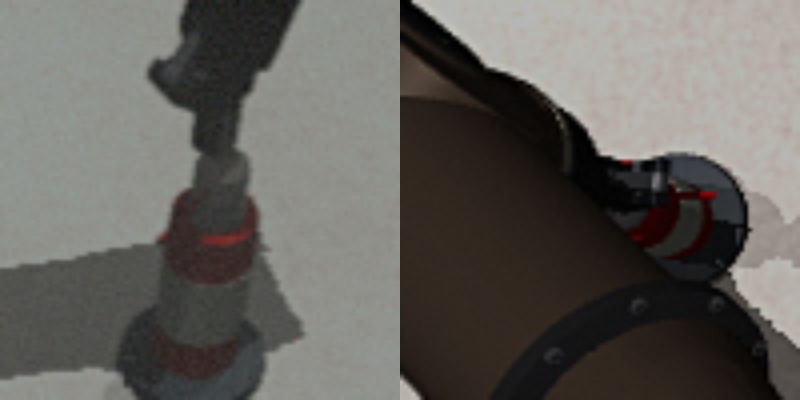

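The closed fingers are directly above the cap, at scene (404,97). I'll press now.

```bash
python3 -m crank '[{"fingers":0,"x":3,"y":-2,"z":5,"rx":0,"ry":0,"rz":0},{"fingers":0,"x":0,"y":0,"z":8,"rx":0,"ry":0,"rz":0},{"fingers":0,"x":0,"y":0,"z":3,"rx":0,"ry":0,"rz":0},{"fingers":0,"x":0,"y":0,"z":2,"rx":0,"ry":0,"rz":0},{"fingers":0,"x":0,"y":0,"z":2,"rx":0,"ry":0,"rz":0},{"fingers":0,"x":0,"y":0,"z":1,"rx":0,"ry":0,"rz":0},{"fingers":0,"x":0,"y":0,"z":1,"rx":0,"ry":0,"rz":0},{"fingers":0,"x":0,"y":0,"z":0,"rx":0,"ry":0,"rz":0},{"fingers":0,"x":0,"y":0,"z":0,"rx":0,"ry":0,"rz":0},{"fingers":0,"x":0,"y":0,"z":0,"rx":0,"ry":0,"rz":0}]'
```

```text
time: 6.1
ee_pos: [0.5002, 0.3844, 0.1742]
ee_rot: [-180.0, -0.1, 0.0]
force: [-0.3, -1.6, 8.0]
gripper_width: 0.0
grasp_force: 3.9
```

```bash
python3 -m crank '[{"fingers":0,"x":0,"y":0,"z":1,"rx":0,"ry":0,"rz":0},{"fingers":0,"x":0,"y":0,"z":0.5,"rx":0,"ry":0,"rz":0},{"fingers":0,"x":0,"y":0,"z":0,"rx":0,"ry":0,"rz":0},{"fingers":0,"x":0,"y":0,"z":0,"rx":0,"ry":0,"rz":0},{"fingers":0,"x":0,"y":0,"z":0,"rx":0,"ry":0,"rz":0},{"fingers":0,"x":0,"y":0,"z":0,"rx":0,"ry":0,"rz":0},{"fingers":0,"x":0,"y":0,"z":0,"rx":0,"ry":0,"rz":0},{"fingers":0,"x":0,"y":0,"z":0,"rx":0,"ry":0,"rz":0},{"fingers":0,"x":0,"y":0,"z":0,"rx":0,"ry":0,"rz":0},{"fingers":0,"x":0,"y":0,"z":0,"rx":0,"ry":0,"rz":0}]'
python3 -m crank '[{"fingers":0,"x":0,"y":0,"z":-10,"rx":0,"ry":0,"rz":0},{"fingers":0,"x":0,"y":0,"z":-15,"rx":0,"ry":0,"rz":0},{"fingers":0,"x":0,"y":0,"z":-25,"rx":0,"ry":0,"rz":0},{"fingers":0,"x":0,"y":0,"z":-25,"rx":0,"ry":0,"rz":0},{"fingers":0.4,"x":0,"y":20,"z":0,"rx":0,"ry":0,"rz":0},{"fingers":0.5,"x":0,"y":40,"z":0,"rx":0,"ry":0,"rz":0},{"fingers":0.5,"x":0,"y":40,"z":0,"rx":0,"ry":0,"rz":0},{"fingers":0.5,"x":0,"y":40,"z":0,"rx":0,"ry":0,"rz":0},{"fingers":0.5,"x":0,"y":40,"z":0,"rx":0,"ry":0,"rz":0},{"fingers":0.5,"x":0,"y":40,"z":0,"rx":0,"ry":0,"rz":0}]'
python3 -m crank '[{"fingers":0.5,"x":-5,"y":40,"z":0,"rx":0,"ry":0,"rz":0},{"fingers":0.5,"x":-5,"y":40,"z":0,"rx":0,"ry":0,"rz":0},{"fingers":0.5,"x":-5,"y":40,"z":0,"rx":0,"ry":0,"rz":0},{"fingers":0.5,"x":-5,"y":40,"z":0,"rx":0,"ry":0,"rz":0},{"fingers":0.5,"x":-5,"y":40,"z":0,"rx":0,"ry":0,"rz":0},{"fingers":0.5,"x":-5,"y":40,"z":0,"rx":0,"ry":0,"rz":0},{"fingers":0.5,"x":-5,"y":40,"z":0,"rx":0,"ry":0,"rz":0},{"fingers":0.5,"x":-5,"y":40,"z":0,"rx":0,"ry":0,"rz":0},{"fingers":0.5,"x":-2,"y":40,"z":0,"rx":0,"ry":0,"rz":0},{"fingers":0.5,"x":0,"y":5,"z":0,"rx":0,"ry":0,"rz":0}]'
```

```text
time: 7.1
ee_pos: [0.5002, 0.3845, 0.174]
ee_rot: [-180.0, -0.1, 0.0]
force: [-4.0, -3.8, 19.0]
gripper_width: 0.0
grasp_force: 9.2
time: 8.1
ee_pos: [0.4998, 0.1629, 0.2473]
ee_rot: [-180.0, -0.0, 0.1]
force: [-0.4, -0.0, -0.5]
gripper_width: 0.499
grasp_force: 0.0
time: 9.1
ee_pos: [0.4571, -0.206, 0.2472]
ee_rot: [179.9, 0.0, -0.4]
force: [-0.0, 0.3, -0.2]
gripper_width: 0.503
grasp_force: 0.0
```

```bash
python3 -m crank '[{"fingers":0.5,"x":1,"y":-2,"z":25,"rx":0,"ry":0,"rz":-0.007},{"fingers":0.5,"x":0,"y":0,"z":30,"rx":0,"ry":0,"rz":0},{"fingers":0.5,"x":0,"y":0,"z":30,"rx":0,"ry":0,"rz":0},{"fingers":0.5,"x":0,"y":0,"z":30,"rx":0,"ry":0,"rz":0},{"fingers":0.5,"x":0,"y":0,"z":25,"rx":0,"ry":0,"rz":0},{"fingers":0.5,"x":0,"y":0,"z":15,"rx":0,"ry":0,"rz":0},{"fingers":0.5,"x":0,"y":0,"z":0,"rx":0,"ry":0,"rz":0},{"fingers":0,"x":0,"y":0,"z":0,"rx":0,"ry":0,"rz":0},{"fingers":0,"x":0,"y":0,"z":0,"rx":0,"ry":0,"rz":0},{"fingers":0,"x":0,"y":0,"z":0,"rx":0,"ry":0,"rz":0}]' 70
python3 -m crank '[{"fingers":0,"x":0,"y":0,"z":0,"rx":0,"ry":0,"rz":0},{"fingers":0,"x":0,"y":0,"z":0,"rx":0,"ry":0,"rz":0},{"fingers":0,"x":0,"y":0,"z":0,"rx":0,"ry":0,"rz":0},{"fingers":0,"x":0,"y":0,"z":0,"rx":0,"ry":0,"rz":0},{"fingers":0,"x":0,"y":0,"z":-3,"rx":0,"ry":0,"rz":0},{"fingers":0,"x":0,"y":0,"z":0,"rx":0,"ry":0,"rz":0},{"fingers":0,"x":0,"y":0,"z":0,"rx":0,"ry":0,"rz":0},{"fingers":0,"x":0,"y":0,"z":0,"rx":0,"ry":0,"rz":0},{"fingers":0,"x":0,"y":0,"z":0,"rx":0,"ry":0,"rz":0},{"fingers":0,"x":0,"y":0,"z":0,"rx":0,"ry":0,"rz":0}]' 70
```

```text
time: 10.1
ee_pos: [0.4602, -0.1989, 0.0931]
ee_rot: [179.9, -0.1, 0.4]
force: [-0.6, 0.0, 5.5]
gripper_width: 0.169
grasp_force: 68.1
time: 11.1
ee_pos: [0.4594, -0.1987, 0.0947]
ee_rot: [180.0, 0.0, 0.4]
force: [0.3, -0.7, 0.6]
gripper_width: 0.168
grasp_force: 68.2
```

```bash
python3 -m crank '[{"fingers":0,"x":0,"y":0,"z":-10,"rx":0,"ry":0,"rz":0.007},{"fingers":0,"x":0,"y":0,"z":-20,"rx":0,"ry":0,"rz":0},{"fingers":0,"x":0,"y":0,"z":-30,"rx":0,"ry":0,"rz":0},{"fingers":0,"x":0,"y":0,"z":-30,"rx":0,"ry":0,"rz":0},{"fingers":0,"x":0,"y":0,"z":-20,"rx":0,"ry":0,"rz":0},{"fingers":0,"x":30,"y":0,"z":0,"rx":0,"ry":0,"rz":0},{"fingers":0,"x":30,"y":0,"z":0,"rx":0,"ry":0,"rz":0},{"fingers":0,"x":20,"y":0,"z":0,"rx":0,"ry":0,"rz":0},{"fingers":0,"x":0,"y":0,"z":0,"rx":0,"ry":0,"rz":0},{"fingers":0,"x":0,"y":0,"z":0,"rx":0,"ry":0,"rz":0}]' 70
python3 - <<'E'
from h import *
im=snap(); o=telemetry.get_obs(); p=o["ee_pos"]; print(p,o["ee_rot"])
def crop(c,P,w):
    u,v=proj(c,[P])[0].astype(int); print(c,u,v); return cv2.resize(im[c][v-w:v+w,u-w:u+w],(400,400),interpolation=cv2.INTER_CUBIC)[:,:,::-1]
cv2.imwrite("pics/tip1.png",np.hstack([crop("scene",p-[0,0,.06],35),crop("scene",[.458,-.2,.056],35)]))
cv2.imwrite("pics/full_s.png",im["scene"][:,:,::-1]);cv2.imwrite("pics/full_t.png",im["top"][:,:,::-1])
E
```

```text
time: 12.1
ee_pos: [0.5391, -0.1981, 0.2049]
ee_rot: [-180.0, 0.0, 0.1]
force: [-0.5, 0.4, -0.4]
gripper_width: 0.169
grasp_force: 68.5
[ 0.53837831 -0.1985346   0.20490974] [-1.79993778e+02  5.10101025e-02  1.96904641e-02]
scene 241 294
scene 216 294
```

View pics/tip1.png

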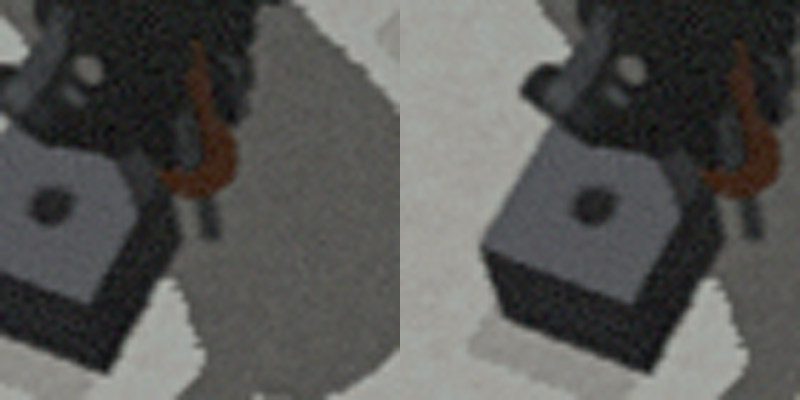

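The stand's hole is at about scene (214.8,294.9), and the held stylus's tip is at about (242.8,300.6).

```bash
python3 - <<'E'
from h import *
im=cv2.imread("pics/full_s.png")[:,:,::-1]
g=cv2.cvtColor(im,cv2.COLOR_RGB2GRAY).astype(float)
sub=g[288:303,207:223]; m=sub<(np.median(sub)+sub.min())/2
n,l,s,ce=cv2.connectedComponentsWithStats(m.astype(np.uint8)); print([(a[4],c+[207,288]) for a,c in zip(s[1:],ce[1:])])
for c in ce[1:]: print("hole",plane("scene",c+[207,288],.054))
p=np.array([.5386,-.1985,.2049]); tz=p[2]-.0871
print("pred tip",proj("scene",[[p[0],p[1],tz],[p[0],p[1],tz+.05]]), "meas tip",plane("scene",(242.75,300.2),tz))
print("collar pred box",box("scene",cyl(p[0],p[1],.013,tz+.05,tz+.056)))
h=cv2.cvtColor(im,cv2.COLOR_RGB2HSV); b,k=colour(im,(3,110,40),(20,255,255),(225,265,255,300)); print(b)
print(im[292:306,236:250].sum(2))
E
```

```text
[(np.int32(36), array([214.52777778, 294.55555556]))]
hole [ 0.45463303 -0.20175323]
pred tip [[243.41959445 301.2788633 ]
 [240.64013864 287.97103583]] meas tip [ 0.53607673 -0.19759238]
collar pred box [240.44008768 287.16050045  14.81779749  14.24730831]
(234, 266, 13, 27)
[[113 153 145 113 114  82 144 144 225 272 269 238 252 254]
 [196 212 172 145 135 127 113 202 268 271 267 259 259 250]
 [194 266 268 244 179 126 143 186 235 262 245 261 251 251]
 [172 238 278 250 201 144 116 157 223 257 267 258 259 255]
 [142 226 273 258 205 119 140 164 225 274 264 273 265 270]
 [124 229 270 276 233 148 126 148 196 258 274 278 265 261]
 [120 177 278 263 233 165 123 141 199 247 268 274 251 257]
 [ 91 182 261 286 250 164 125 121 182 253 258 256 259 259]
 [ 99 142 230 273 237 182 162 141 194 264 266 259 260 253]
 [ 93 162 246 255 276 255 222 225 238 251 272 264 255 257]
 [116 207 253 277 272 267 262 266 259 264 269 258 272 259]
 [183 251 267 277 268 276 263 252 272 270 258 264 254 267]
 [215 276 262 273 257 270 267 250 251 247 252 258 252 258]
 [265 279 269 267 259 247 249 252 246 262 252 258 253 246]]
```

```bash
python3 -m crank '[{"fingers":0,"x":13,"y":-20,"z":0,"rx":0,"ry":0,"rz":0},{"fingers":0,"x":20,"y":-40,"z":0,"rx":0,"ry":0,"rz":0},{"fingers":0,"x":20,"y":-40,"z":0,"rx":0,"ry":0,"rz":0},{"fingers":0,"x":20,"y":-40,"z":0,"rx":0,"ry":0,"rz":0},{"fingers":0,"x":20,"y":-30,"z":0,"rx":0,"ry":0,"rz":0},{"fingers":0,"x":10,"y":-12,"z":10,"rx":0,"ry":0,"rz":0},{"fingers":0,"x":0,"y":0,"z":13,"rx":0,"ry":0,"rz":0},{"fingers":0,"x":0,"y":0,"z":0,"rx":0,"ry":0,"rz":0},{"fingers":0,"x":0,"y":0,"z":0,"rx":0,"ry":0,"rz":0},{"fingers":0,"x":0,"y":0,"z":0,"rx":0,"ry":0,"rz":0}]' 70
cat >> h.py <<'E'
def hover(c,fn,P,w=30):
    im=imaging.read_camera(c); u,v=proj(c,[P])[0].round().astype(int); a=im[v-w:v+w,u-w:u+w]
    cv2.imwrite(fn,cv2.resize(a,(600,600),interpolation=cv2.INTER_CUBIC)[:,:,::-1]); print(c,"crop origin",u-w,v-w,"scale",600/(2*w)); return im
E
python3 - <<'E'
from h import *
o=telemetry.get_obs(); p=o["ee_pos"]; print(p,o["ee_rot"])
hover("scene","pics/hov1.png",[p[0],p[1],.09],25)
print("expected tip px",proj("scene",[p-[.0025,-.0009,.0871]]),"hole px",proj("scene",[[.6403,-.0156,.085]]))
E
```

```text
time: 13.2
ee_pos: [0.6418, -0.0185, 0.1822]
ee_rot: [180.0, -0.0, -0.1]
force: [1.0, -0.1, -0.3]
gripper_width: 0.168
grasp_force: 68.5
[ 0.6418111 -0.0184952  0.1822006] [ 1.79952972e+02 -5.10982814e-03 -1.01652335e-01]
scene crop origin 320 249 scale 12.0
expected tip px [[344.40279698 271.50599364]] hole px [[345.21358361 273.74495397]]
```

View pics/hov1.png

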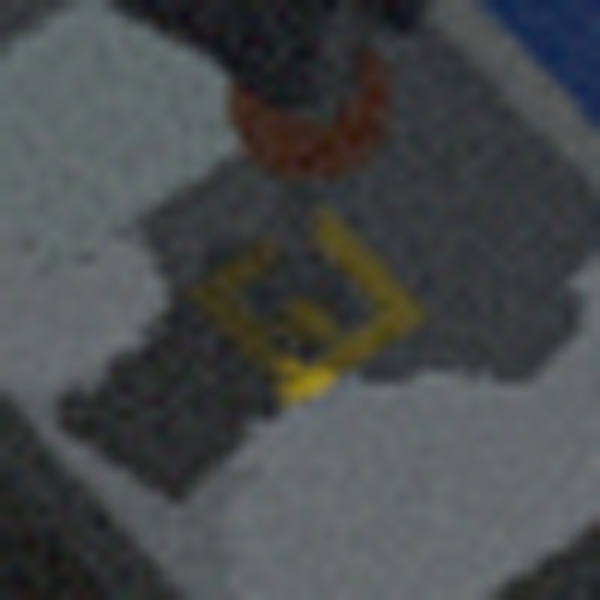

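The yellow frame is centred at about scene (345.5,274), and the shaft ends just above the yellow key in the hole. The two are aligned within about 1 mm.

```bash
python3 -m crank '[{"fingers":0,"x":0.5,"y":-1,"z":3,"rx":0,"ry":0,"rz":0},{"fingers":0,"x":0,"y":0,"z":3,"rx":0,"ry":0,"rz":0},{"fingers":0,"x":0,"y":0,"z":3,"rx":0,"ry":0,"rz":0},{"fingers":0,"x":0,"y":0,"z":2,"rx":0,"ry":0,"rz":0},{"fingers":0,"x":0,"y":0,"z":2,"rx":0,"ry":0,"rz":0},{"fingers":0,"x":0,"y":0,"z":2,"rx":0,"ry":0,"rz":0},{"fingers":0,"x":0,"y":0,"z":0,"rx":0,"ry":0,"rz":0},{"fingers":0,"x":0,"y":0,"z":0,"rx":0,"ry":0,"rz":0},{"fingers":0,"x":0,"y":0,"z":0,"rx":0,"ry":0,"rz":0},{"fingers":0,"x":0,"y":0,"z":0,"rx":0,"ry":0,"rz":0}]' 70
```

```text
time: 14.25
ee_pos: [0.6428, -0.0155, 0.1669]
ee_rot: [180.0, -0.0, 0.0]
force: [0.4, 0.1, -0.3]
gripper_width: 0.168
grasp_force: 68.5
```

```bash
python3 -m crank '[{"fingers":0,"x":0,"y":0.5,"z":2,"rx":0,"ry":0,"rz":0},{"fingers":0,"x":0,"y":0,"z":1,"rx":0,"ry":0,"rz":0},{"fingers":0,"x":0,"y":0,"z":1,"rx":0,"ry":0,"rz":0},{"fingers":0,"x":0,"y":0,"z":1,"rx":0,"ry":0,"rz":0},{"fingers":0,"x":0,"y":0,"z":1,"rx":0,"ry":0,"rz":0},{"fingers":0,"x":0,"y":0,"z":1,"rx":0,"ry":0,"rz":0},{"fingers":0,"x":0,"y":0,"z":0,"rx":0,"ry":0,"rz":0},{"fingers":0,"x":0,"y":0,"z":0,"rx":0,"ry":0,"rz":0},{"fingers":0,"x":0,"y":0,"z":0,"rx":0,"ry":0,"rz":0},{"fingers":0,"x":0,"y":0,"z":0,"rx":0,"ry":0,"rz":0}]' 70
```

```text
time: 15.25
ee_pos: [0.6428, -0.016, 0.1599]
ee_rot: [180.0, -0.0, 0.0]
force: [0.2, -0.5, 3.3]
gripper_width: 0.169
grasp_force: 68.7
```

```bash
python3 -m crank '[{"fingers":0,"x":0,"y":0,"z":1,"rx":0,"ry":0,"rz":0},{"fingers":0,"x":0,"y":0,"z":0.5,"rx":0,"ry":0,"rz":0},{"fingers":0,"x":0,"y":0,"z":0.5,"rx":0,"ry":0,"rz":0},{"fingers":0,"x":0,"y":0,"z":0.3,"rx":0,"ry":0,"rz":0},{"fingers":0,"x":0,"y":0,"z":0,"rx":0,"ry":0,"rz":0},{"fingers":0,"x":0,"y":0,"z":0,"rx":0,"ry":0,"rz":0},{"fingers":0,"x":0,"y":0,"z":0,"rx":0,"ry":0,"rz":0},{"fingers":0,"x":0,"y":0,"z":0,"rx":0,"ry":0,"rz":0},{"fingers":0,"x":0,"y":0,"z":0,"rx":0,"ry":0,"rz":0},{"fingers":0,"x":0,"y":0,"z":0,"rx":0,"ry":0,"rz":0}]' 70
```

```text
time: 16.25
ee_pos: [0.6432, -0.016, 0.1585]
ee_rot: [180.0, -0.1, 0.0]
force: [-2.3, -0.9, 11.1]
gripper_width: 0.166
grasp_force: 69.2
```

```bash
python3 -m crank '[{"fingers":0,"x":0,"y":0,"z":-10,"rx":0,"ry":0,"rz":0},{"fingers":0,"x":0,"y":0,"z":-20,"rx":0,"ry":0,"rz":0},{"fingers":0,"x":0,"y":0,"z":-20,"rx":0,"ry":0,"rz":0},{"fingers":0,"x":-25,"y":25,"z":0,"rx":0,"ry":0,"rz":0},{"fingers":0,"x":-30,"y":30,"z":0,"rx":0,"ry":0,"rz":0},{"fingers":0,"x":-30,"y":30,"z":0,"rx":0,"ry":0,"rz":0},{"fingers":0,"x":-30,"y":30,"z":0,"rx":0,"ry":0,"rz":0},{"fingers":0,"x":-30,"y":30,"z":0,"rx":0,"ry":0,"rz":0},{"fingers":0,"x":-25,"y":25,"z":0,"rx":0,"ry":0,"rz":0},{"fingers":0,"x":-15,"y":15,"z":0,"rx":0,"ry":0,"rz":0}]' 70
python3 -m crank '[{"fingers":0,"x":0,"y":0,"z":15,"rx":0,"ry":0,"rz":0},{"fingers":0,"x":0,"y":0,"z":20,"rx":0,"ry":0,"rz":0},{"fingers":0,"x":0,"y":0,"z":15,"rx":0,"ry":0,"rz":0},{"fingers":0,"x":0,"y":0,"z":5,"rx":0,"ry":0,"rz":0},{"fingers":0,"x":0,"y":0,"z":0,"rx":0,"ry":0,"rz":0},{"fingers":0,"x":0,"y":0,"z":0,"rx":0,"ry":0,"rz":0},{"fingers":0,"x":0,"y":0,"z":0,"rx":0,"ry":0,"rz":0},{"fingers":0,"x":0,"y":0,"z":0,"rx":0,"ry":0,"rz":0},{"fingers":0,"x":0,"y":0,"z":0,"rx":0,"ry":0,"rz":0},{"fingers":0,"x":0,"y":0,"z":0,"rx":0,"ry":0,"rz":0}]' 70
python3 - <<'E'
from h import *
o=telemetry.get_obs(); p=o["ee_pos"]; print(p,o["ee_rot"],rel([.4575,-.2017,.150]))
hover("scene","pics/hov2.png",[p[0],p[1],.065],25)
print("expected tip px",proj("scene",[p-[.0025,-.0009,.0871]]),"hole px",proj("scene",[[.4546,-.2018,.056]]))
E
```

```text
time: 17.25
ee_pos: [0.4552, -0.2031, 0.2075]
ee_rot: [180.0, 0.1, -0.1]
force: [0.3, 0.4, -0.5]
gripper_width: 0.164
grasp_force: 68.6
time: 18.25
ee_pos: [0.4579, -0.2011, 0.1527]
ee_rot: [180.0, -0.0, 0.0]
force: [-0.0, -0.6, -0.6]
gripper_width: 0.169
grasp_force: 68.6
[ 0.45793865 -0.20113648  0.15271534] [ 1.79991412e+02 -1.84503343e-02  4.06268632e-02] [-0.4  0.6  2.7]
scene crop origin 190 268 scale 12.0
expected tip px [[214.5357316  291.40111987]] hole px [[214.36005861 294.07445357]]
```

View pics/hov2.png

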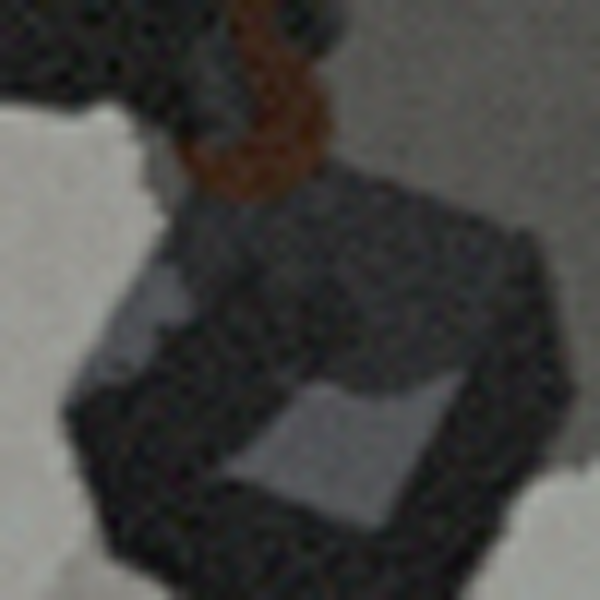

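It is too dark to see the tip, but the collar (crop 255,140) sits correctly over the hole at about px (214.5,294). I'll lower it and watch the force.

```bash
python3 -m crank '[{"fingers":0,"x":0,"y":0.5,"z":5,"rx":0,"ry":0,"rz":0},{"fingers":0,"x":0,"y":0,"z":5,"rx":0,"ry":0,"rz":0},{"fingers":0,"x":0,"y":0,"z":4,"rx":0,"ry":0,"rz":0},{"fingers":0,"x":0,"y":0,"z":3,"rx":0,"ry":0,"rz":0},{"fingers":0,"x":0,"y":0,"z":3,"rx":0,"ry":0,"rz":0},{"fingers":0,"x":0,"y":0,"z":0,"rx":0,"ry":0,"rz":0},{"fingers":0,"x":0,"y":0,"z":0,"rx":0,"ry":0,"rz":0},{"fingers":0,"x":0,"y":0,"z":0,"rx":0,"ry":0,"rz":0},{"fingers":0,"x":0,"y":0,"z":0,"rx":0,"ry":0,"rz":0},{"fingers":0,"x":0,"y":0,"z":0,"rx":0,"ry":0,"rz":0}]' 70
```

```text
time: 19.3
ee_pos: [0.4579, -0.2016, 0.1326]
ee_rot: [180.0, -0.0, 0.0]
force: [1.2, 0.1, -0.7]
gripper_width: 0.17
grasp_force: 68.6
```

Tip is in the hole with no contact; lower to the collar.

```bash
python3 -m crank '[{"fingers":0,"x":0,"y":0,"z":10,"rx":0,"ry":0,"rz":0},{"fingers":0,"x":0,"y":0,"z":10,"rx":0,"ry":0,"rz":0},{"fingers":0,"x":0,"y":0,"z":8,"rx":0,"ry":0,"rz":0},{"fingers":0,"x":0,"y":0,"z":5,"rx":0,"ry":0,"rz":0},{"fingers":0,"x":0,"y":0,"z":3,"rx":0,"ry":0,"rz":0},{"fingers":0,"x":0,"y":0,"z":2,"rx":0,"ry":0,"rz":0},{"fingers":0,"x":0,"y":0,"z":1,"rx":0,"ry":0,"rz":0},{"fingers":0,"x":0,"y":0,"z":0,"rx":0,"ry":0,"rz":0},{"fingers":0,"x":0,"y":0,"z":0,"rx":0,"ry":0,"rz":0},{"fingers":0,"x":0,"y":0,"z":0,"rx":0,"ry":0,"rz":0}]' 70
```

```text
time: 20.3
ee_pos: [0.458, -0.2017, 0.0937]
ee_rot: [180.0, -0.0, 0.0]
force: [-0.6, -0.1, -0.6]
gripper_width: 0.168
grasp_force: 68.6
```

```bash
python3 -m crank '[{"fingers":0.25,"x":0,"y":0,"z":0,"rx":0,"ry":0,"rz":0},{"fingers":0.5,"x":0,"y":0,"z":0,"rx":0,"ry":0,"rz":0},{"fingers":0.5,"x":0,"y":0,"z":0,"rx":0,"ry":0,"rz":0},{"fingers":0.5,"x":0,"y":0,"z":-15,"rx":0,"ry":0,"rz":0},{"fingers":0.5,"x":0,"y":0,"z":-20,"rx":0,"ry":0,"rz":0},{"fingers":0.5,"x":0,"y":0,"z":-20,"rx":0,"ry":0,"rz":0},{"fingers":0.5,"x":0,"y":0,"z":-20,"rx":0,"ry":0,"rz":0},{"fingers":0.5,"x":0,"y":0,"z":-20,"rx":0,"ry":0,"rz":0},{"fingers":0.5,"x":20,"y":-40,"z":-10,"rx":0,"ry":0,"rz":0},{"fingers":0.5,"x":20,"y":-50,"z":0,"rx":0,"ry":0,"rz":0}]' 70
python3 - <<'E'
from h import *
im=snap(); print(look("vial1",8,.25)); print(look("stylus"))
for c,r in (("scene",(195,265,232,305)),("top",(370,270,405,300))): print(colour(im[c],(3,130,60),(18,255,255),r)[0])
cv2.imwrite("pics/s2.png",im["scene"][:,:,::-1]); cv2.imwrite("pics/t2.png",im["top"][:,:,::-1])
E
```

```text
time: 21.3
ee_pos: [0.4977, -0.1164, 0.2004]
ee_rot: [179.9, -0.2, -0.3]
force: [1.3, -0.3, 0.3]
gripper_width: 0.501
grasp_force: 0.0
{'scene': [(0.94, array([173.9, 341. ,  21.1,  26. ])), (0.88, array([206.2, 367.6,  14.6,  27.3])), (0.77, array([142.5, 368.3,  17.4,  27.6])), (0.76, array([175.2, 400.2,  22.7,  25.4]))], 'top': [(0.71, array([461.6, 256.3,  18.3,  12.6])), (0.49, array([461.4, 291.7,  12.5,  12.8])), (0.42, array([430.2, 288.6,  13.9,  12.4]))]}
{'scene': [(0.77, array([214.3, 289.3,  15.8,  26. ]))], 'top': [(0.32, array([192.1, 179. ,  26.5,  33.8]))]}
(207, 275, 15, 25)
(0, 0, 0, 0)
```

View pics/s2.png

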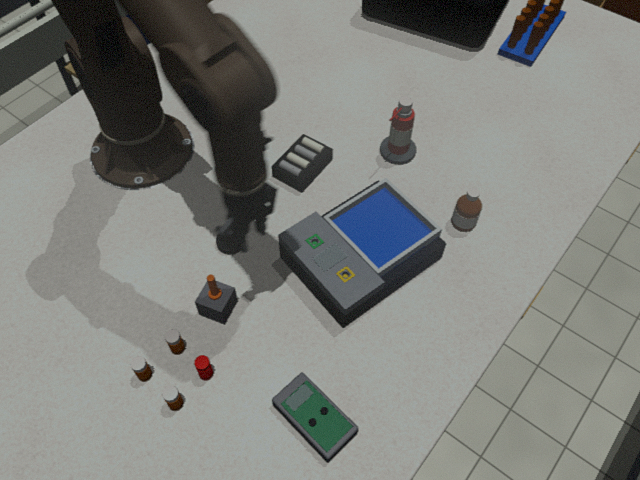

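The stylus is back upright at (213,288), the vials are unchanged, and the deck is empty. Next is vial A at (176,343).

```bash
python3 -m crank '[{"fingers":0.5,"x":-5,"y":20,"z":0,"rx":0,"ry":0,"rz":0},{"fingers":0.5,"x":-10,"y":40,"z":0,"rx":0,"ry":0,"rz":0},{"fingers":0.5,"x":-10,"y":40,"z":0,"rx":0,"ry":0,"rz":0},{"fingers":0.5,"x":-10,"y":40,"z":0,"rx":0,"ry":0,"rz":0},{"fingers":0.5,"x":-10,"y":40,"z":0,"rx":0,"ry":0,"rz":0},{"fingers":0.5,"x":0,"y":28,"z":0,"rx":0,"ry":0,"rz":0},{"fingers":0.5,"x":0,"y":0,"z":40,"rx":0,"ry":0,"rz":0},{"fingers":0.5,"x":0,"y":0,"z":40,"rx":0,"ry":0,"rz":0},{"fingers":0.5,"x":0,"y":0,"z":20,"rx":0,"ry":0,"rz":0},{"fingers":0.5,"x":0,"y":0,"z":0,"rx":0,"ry":0,"rz":0}]' 50
python3 - <<'E'
from h import *
print(telemetry.get_obs()["ee_rot"],rel([.453,-.3195,.042]))
E
```

```text
time: 22.6
ee_pos: [0.4483, -0.3234, 0.0955]
ee_rot: [-179.9, 0.3, -0.1]
force: [-1.1, 0.1, -0.5]
gripper_width: 0.499
grasp_force: 0.0
[-1.79851290e+02  3.24675740e-01 -9.91902048e-02] [ 5.  -3.8 53.5]
```

```bash
python3 -m crank '[{"fingers":0.5,"x":0,"y":0,"z":0,"rx":0,"ry":0,"rz":0},{"fingers":0.5,"x":0,"y":0,"z":18,"rx":0,"ry":0,"rz":0},{"fingers":0.5,"x":0,"y":0,"z":20,"rx":0,"ry":0,"rz":0},{"fingers":0.5,"x":0,"y":0,"z":15,"rx":0,"ry":0,"rz":0},{"fingers":0.5,"x":0,"y":0,"z":5,"rx":0,"ry":0,"rz":0},{"fingers":0.5,"x":0,"y":0,"z":0,"rx":0,"ry":0,"rz":0},{"fingers":0,"x":0,"y":0,"z":0,"rx":0,"ry":0,"rz":0},{"fingers":0,"x":0,"y":0,"z":0,"rx":0,"ry":0,"rz":0},{"fingers":0,"x":0,"y":0,"z":0,"rx":0,"ry":0,"rz":0},{"fingers":0,"x":0,"y":0,"z":0,"rx":0,"ry":0,"rz":0}]' 50
```

```text
time: 23.6
ee_pos: [0.4523, -0.3237, 0.0418]
ee_rot: [179.9, -0.1, 0.0]
force: [-1.3, 0.3, 6.5]
gripper_width: 0.331
grasp_force: 48.8
```

```bash
python3 -m crank '[{"fingers":0,"x":0,"y":0,"z":-15,"rx":0,"ry":0,"rz":0},{"fingers":0,"x":0,"y":0,"z":-30,"rx":0,"ry":0,"rz":0},{"fingers":0,"x":0,"y":0,"z":-40,"rx":0,"ry":0,"rz":0},{"fingers":0,"x":0,"y":0,"z":-40,"rx":0,"ry":0,"rz":0},{"fingers":0,"x":5,"y":-10,"z":-35,"rx":0,"ry":0,"rz":0},{"fingers":0,"x":10,"y":-25,"z":0,"rx":0,"ry":0,"rz":0},{"fingers":0,"x":10,"y":-40,"z":0,"rx":0,"ry":0,"rz":0},{"fingers":0,"x":10,"y":-40,"z":0,"rx":0,"ry":0,"rz":0},{"fingers":0,"x":10,"y":-40,"z":0,"rx":0,"ry":0,"rz":0},{"fingers":0,"x":10,"y":-40,"z":0,"rx":0,"ry":0,"rz":0}]' 50
python3 -m crank '[{"fingers":0,"x":10,"y":-40,"z":0,"rx":0,"ry":0,"rz":0},{"fingers":0,"x":10,"y":-40,"z":0,"rx":0,"ry":0,"rz":0},{"fingers":0,"x":10,"y":-40,"z":0,"rx":0,"ry":0,"rz":0},{"fingers":0,"x":10,"y":-40,"z":0,"rx":0,"ry":0,"rz":0},{"fingers":0,"x":10,"y":-40,"z":0,"rx":0,"ry":0,"rz":0},{"fingers":0,"x":10,"y":-40,"z":0,"rx":0,"ry":0,"rz":0},{"fingers":0,"x":10,"y":-20,"z":0,"rx":0,"ry":0,"rz":0},{"fingers":0,"x":1,"y":-5,"z":0,"rx":0,"ry":0,"rz":0},{"fingers":0,"x":0,"y":0,"z":30,"rx":0,"ry":0,"rz":0},{"fingers":0,"x":0,"y":0,"z":20,"rx":0,"ry":0,"rz":0}]' 50
python3 -c "
from h import *
print(rel([.5784,.1404,.109]))"
```

```text
time: 24.6
ee_pos: [0.5066, -0.1267, 0.2012]
ee_rot: [180.0, -0.1, 0.0]
force: [0.4, 0.3, 0.2]
gripper_width: 0.326
grasp_force: 48.8
time: 25.6
ee_pos: [0.577, 0.136, 0.1498]
ee_rot: [180.0, -0.0, 0.0]
force: [0.3, -0.2, -1.2]
gripper_width: 0.324
grasp_force: 48.9
[ 1.4 -4.4 40.8]
```

```bash
python3 -m crank '[{"fingers":0,"x":1,"y":-4,"z":10,"rx":0,"ry":0,"rz":0},{"fingers":0,"x":0,"y":0,"z":10,"rx":0,"ry":0,"rz":0},{"fingers":0,"x":0,"y":0,"z":10,"rx":0,"ry":0,"rz":0},{"fingers":0,"x":0,"y":0,"z":6,"rx":0,"ry":0,"rz":0},{"fingers":0,"x":0,"y":0,"z":3,"rx":0,"ry":0,"rz":0},{"fingers":0,"x":0,"y":0,"z":2,"rx":0,"ry":0,"rz":0},{"fingers":0,"x":0,"y":0,"z":0,"rx":0,"ry":0,"rz":0},{"fingers":0,"x":0,"y":0,"z":0,"rx":0,"ry":0,"rz":0},{"fingers":0,"x":0,"y":0,"z":0,"rx":0,"ry":0,"rz":0},{"fingers":0,"x":0,"y":0,"z":0,"rx":0,"ry":0,"rz":0}]' 50
```

```text
time: 26.6
ee_pos: [0.5783, 0.1409, 0.1098]
ee_rot: [-180.0, -0.0, 0.0]
force: [-0.1, -0.5, -0.9]
gripper_width: 0.326
grasp_force: 48.9
```

```bash
python3 -m crank '[{"fingers":0,"x":0,"y":0,"z":1,"rx":0,"ry":0,"rz":0},{"fingers":0,"x":0,"y":0,"z":1,"rx":0,"ry":0,"rz":0},{"fingers":0,"x":0,"y":0,"z":0,"rx":0,"ry":0,"rz":0},{"fingers":0.4,"x":0,"y":0,"z":0,"rx":0,"ry":0,"rz":0},{"fingers":0.5,"x":0,"y":0,"z":0,"rx":0,"ry":0,"rz":0},{"fingers":0.5,"x":0,"y":0,"z":0,"rx":0,"ry":0,"rz":0},{"fingers":0.5,"x":0,"y":0,"z":-10,"rx":0,"ry":0,"rz":0},{"fingers":0.5,"x":0,"y":0,"z":-25,"rx":0,"ry":0,"rz":0},{"fingers":0.5,"x":0,"y":0,"z":-30,"rx":0,"ry":0,"rz":0},{"fingers":0.5,"x":0,"y":0,"z":-27,"rx":0,"ry":0,"rz":0}]' 50
python3 -m crank '[{"fingers":0.5,"x":-5,"y":20,"z":0,"rx":0,"ry":0,"rz":0},{"fingers":0.5,"x":-10,"y":40,"z":0,"rx":0,"ry":0,"rz":0},{"fingers":0.5,"x":-10,"y":40,"z":0,"rx":0,"ry":0,"rz":0},{"fingers":0.5,"x":-10,"y":40,"z":0,"rx":0,"ry":0,"rz":0},{"fingers":0.5,"x":-10,"y":40,"z":0,"rx":0,"ry":0,"rz":0},{"fingers":0.5,"x":-10,"y":40,"z":0,"rx":0,"ry":0,"rz":0},{"fingers":0.5,"x":-10,"y":40,"z":0,"rx":0,"ry":0,"rz":0},{"fingers":0.5,"x":-10,"y":40,"z":0,"rx":0,"ry":0,"rz":0},{"fingers":0.5,"x":-10,"y":20,"z":0,"rx":0,"ry":0,"rz":0},{"fingers":0.5,"x":0,"y":0,"z":0,"rx":0,"ry":0,"rz":0}]' 50
python3 - <<'E'
from h import *
im=snap(); print(look("vial1",8,.25))
cv2.imwrite("pics/s3.png",im["scene"][150:450,100:500][:,:,::-1])
E
```

```text
time: 27.6
ee_pos: [0.5782, 0.141, 0.2014]
ee_rot: [-180.0, -0.0, 0.0]
force: [0.5, -0.7, 0.1]
gripper_width: 0.502
grasp_force: 0.0
time: 28.6
ee_pos: [0.4917, -0.1833, 0.2002]
ee_rot: [179.9, 0.0, -0.3]
force: [-0.6, -1.0, -0.1]
gripper_width: 0.504
grasp_force: 0.0
{'scene': [(0.92, array([173.4, 396.3,  19.8,  25.2])), (0.81, array([205.8, 367.1,  14.9,  23.1])), (0.79, array([141.4, 368.9,  24.7,  28.7])), (0.76, array([368.7, 206.3,  21.4,  26.5]))], 'top': [(0.58, array([461.6, 256.8,  17.9,  11.5])), (0.51, array([460.1, 291.6,  14.5,  12. ])), (0.44, array([250.4, 235.5,  16. ,  20. ])), (0.36, array([195. , 178.4,  22.2,  30.1]))]}
```

View pics/s3.png

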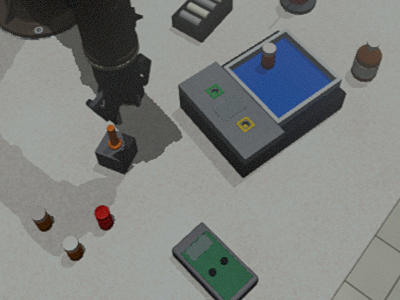

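Vial A stands on the deck at scene (368,206), and B and C are unmoved. Next is B at (143,369).

```bash
python3 -m crank '[{"fingers":0.5,"x":-8,"y":20,"z":0,"rx":0,"ry":0,"rz":0},{"fingers":0.5,"x":-10,"y":40,"z":0,"rx":0,"ry":0,"rz":0},{"fingers":0.5,"x":-10,"y":40,"z":0,"rx":0,"ry":0,"rz":0},{"fingers":0.5,"x":-10,"y":40,"z":0,"rx":0,"ry":0,"rz":0},{"fingers":0.5,"x":-10,"y":40,"z":0,"rx":0,"ry":0,"rz":0},{"fingers":0.5,"x":0,"y":37,"z":0,"rx":0,"ry":0,"rz":0},{"fingers":0.5,"x":0,"y":0,"z":40,"rx":0,"ry":0,"rz":0},{"fingers":0.5,"x":0,"y":0,"z":40,"rx":0,"ry":0,"rz":0},{"fingers":0.5,"x":0,"y":0,"z":20,"rx":0,"ry":0,"rz":0},{"fingers":0.5,"x":0,"y":0,"z":0,"rx":0,"ry":0,"rz":0}]' 50
python3 -m crank '[{"fingers":0.5,"x":0,"y":0,"z":0,"rx":0,"ry":0,"rz":0},{"fingers":0.5,"x":0,"y":0,"z":18,"rx":0,"ry":0,"rz":0},{"fingers":0.5,"x":0,"y":0,"z":20,"rx":0,"ry":0,"rz":0},{"fingers":0.5,"x":0,"y":0,"z":15,"rx":0,"ry":0,"rz":0},{"fingers":0.5,"x":0,"y":0,"z":5,"rx":0,"ry":0,"rz":0},{"fingers":0.5,"x":0,"y":0,"z":0,"rx":0,"ry":0,"rz":0},{"fingers":0,"x":0,"y":0,"z":0,"rx":0,"ry":0,"rz":0},{"fingers":0,"x":0,"y":0,"z":0,"rx":0,"ry":0,"rz":0},{"fingers":0,"x":0,"y":0,"z":0,"rx":0,"ry":0,"rz":0},{"fingers":0,"x":0,"y":0,"z":0,"rx":0,"ry":0,"rz":0}]' 50
```

```text
time: 29.8
ee_pos: [0.445, -0.3936, 0.0965]
ee_rot: [-179.8, 0.2, 0.2]
force: [0.3, 0.5, 0.3]
gripper_width: 0.497
grasp_force: 0.0
time: 30.8
ee_pos: [0.4462, -0.3967, 0.0425]
ee_rot: [179.9, -0.1, 0.0]
force: [0.5, 0.7, 7.1]
gripper_width: 0.325
grasp_force: 49.5
```

```bash
python3 -m crank '[{"fingers":0,"x":0,"y":0,"z":-15,"rx":0,"ry":0,"rz":0},{"fingers":0,"x":0,"y":0,"z":-30,"rx":0,"ry":0,"rz":0},{"fingers":0,"x":0,"y":0,"z":-40,"rx":0,"ry":0,"rz":0},{"fingers":0,"x":0,"y":0,"z":-40,"rx":0,"ry":0,"rz":0},{"fingers":0,"x":5,"y":-10,"z":-35,"rx":0,"ry":0,"rz":0},{"fingers":0,"x":12,"y":-31,"z":0,"rx":0,"ry":0,"rz":0},{"fingers":0,"x":12,"y":-40,"z":0,"rx":0,"ry":0,"rz":0},{"fingers":0,"x":12,"y":-40,"z":0,"rx":0,"ry":0,"rz":0},{"fingers":0,"x":12,"y":-40,"z":0,"rx":0,"ry":0,"rz":0},{"fingers":0,"x":12,"y":-40,"z":0,"rx":0,"ry":0,"rz":0}]' 50
python3 -m crank '[{"fingers":0,"x":14,"y":-40,"z":0,"rx":0,"ry":0,"rz":0},{"fingers":0,"x":14,"y":-40,"z":0,"rx":0,"ry":0,"rz":0},{"fingers":0,"x":14,"y":-40,"z":0,"rx":0,"ry":0,"rz":0},{"fingers":0,"x":14,"y":-40,"z":0,"rx":0,"ry":0,"rz":0},{"fingers":0,"x":14,"y":-40,"z":0,"rx":0,"ry":0,"rz":0},{"fingers":0,"x":14,"y":-40,"z":0,"rx":0,"ry":0,"rz":0},{"fingers":0,"x":14,"y":-40,"z":0,"rx":0,"ry":0,"rz":0},{"fingers":0,"x":14,"y":-35,"z":0,"rx":0,"ry":0,"rz":0},{"fingers":0,"x":2,"y":-10,"z":0,"rx":0,"ry":0,"rz":0},{"fingers":0,"x":0,"y":0,"z":0,"rx":0,"ry":0,"rz":0}]' 50
python3 -c "
from h import *
print(rel([.625,.129,.110]))"
```

```text
time: 31.8
ee_pos: [0.5104, -0.1936, 0.2026]
ee_rot: [180.0, -0.0, 0.0]
force: [0.6, 0.5, -1.3]
gripper_width: 0.324
grasp_force: 49.4
time: 32.8
ee_pos: [0.6238, 0.1323, 0.2019]
ee_rot: [-180.0, 0.0, 0.2]
force: [0.6, -0.3, -1.4]
gripper_width: 0.324
grasp_force: 49.4
[ 1.2  3.3 91.9]
```

```bash
python3 -m crank '[{"fingers":0,"x":1,"y":2,"z":15,"rx":0,"ry":0,"rz":0},{"fingers":0,"x":0,"y":0,"z":25,"rx":0,"ry":0,"rz":0},{"fingers":0,"x":0,"y":0,"z":25,"rx":0,"ry":0,"rz":0},{"fingers":0,"x":0,"y":0,"z":15,"rx":0,"ry":0,"rz":0},{"fingers":0,"x":0,"y":0,"z":8,"rx":0,"ry":0,"rz":0},{"fingers":0,"x":0,"y":0,"z":4,"rx":0,"ry":0,"rz":0},{"fingers":0,"x":0,"y":0,"z":0,"rx":0,"ry":0,"rz":0},{"fingers":0,"x":0,"y":0,"z":0,"rx":0,"ry":0,"rz":0},{"fingers":0,"x":0,"y":0,"z":0,"rx":0,"ry":0,"rz":0},{"fingers":0,"x":0,"y":0,"z":0,"rx":0,"ry":0,"rz":0}]' 50
```

```text
time: 33.8
ee_pos: [0.6255, 0.1281, 0.1102]
ee_rot: [-180.0, -0.1, 0.1]
force: [-0.1, 0.2, -1.3]
gripper_width: 0.324
grasp_force: 49.5
```

```bash
python3 -m crank '[{"fingers":0,"x":0,"y":0,"z":1,"rx":0,"ry":0,"rz":0},{"fingers":0,"x":0,"y":0,"z":0.7,"rx":0,"ry":0,"rz":0},{"fingers":0,"x":0,"y":0,"z":0,"rx":0,"ry":0,"rz":0},{"fingers":0.4,"x":0,"y":0,"z":0,"rx":0,"ry":0,"rz":0},{"fingers":0.5,"x":0,"y":0,"z":0,"rx":0,"ry":0,"rz":0},{"fingers":0.5,"x":0,"y":0,"z":0,"rx":0,"ry":0,"rz":0},{"fingers":0.5,"x":0,"y":0,"z":-10,"rx":0,"ry":0,"rz":0},{"fingers":0.5,"x":0,"y":0,"z":-25,"rx":0,"ry":0,"rz":0},{"fingers":0.5,"x":0,"y":0,"z":-30,"rx":0,"ry":0,"rz":0},{"fingers":0.5,"x":0,"y":0,"z":-27,"rx":0,"ry":0,"rz":0}]' 50
python3 -m crank '[{"fingers":0.5,"x":-5,"y":20,"z":0,"rx":0,"ry":0,"rz":0},{"fingers":0.5,"x":-10,"y":40,"z":0,"rx":0,"ry":0,"rz":0},{"fingers":0.5,"x":-10,"y":40,"z":0,"rx":0,"ry":0,"rz":0},{"fingers":0.5,"x":-10,"y":40,"z":0,"rx":0,"ry":0,"rz":0},{"fingers":0.5,"x":-10,"y":40,"z":0,"rx":0,"ry":0,"rz":0},{"fingers":0.5,"x":-10,"y":40,"z":0,"rx":0,"ry":0,"rz":0},{"fingers":0.5,"x":-10,"y":40,"z":0,"rx":0,"ry":0,"rz":0},{"fingers":0.5,"x":-10,"y":40,"z":0,"rx":0,"ry":0,"rz":0},{"fingers":0.5,"x":-5,"y":20,"z":0,"rx":0,"ry":0,"rz":0},{"fingers":0.5,"x":0,"y":0,"z":0,"rx":0,"ry":0,"rz":0}]' 50
python3 - <<'E'
from h import *
im=snap(); L=look("vial1",8,.25); print(L)
print(rel([.536,-.4015,.042]))
E
```

```text
time: 34.8
ee_pos: [0.6253, 0.128, 0.2017]
ee_rot: [-180.0, -0.0, 0.0]
force: [0.3, -0.6, 0.3]
gripper_width: 0.501
grasp_force: 0.0
time: 35.8
ee_pos: [0.5434, -0.1972, 0.1998]
ee_rot: [179.9, 0.1, -0.3]
force: [-0.1, -0.8, 0.1]
gripper_width: 0.499
grasp_force: 0.0
{'scene': [(0.89, array([380.9, 220.2,  18. ,  31.3])), (0.76, array([367.5, 205.6,  12.4,  27.8])), (0.74, array([173.3, 398.4,  20.3,  24.4])), (0.66, array([204.4, 368.1,  14.9,  25.9])), (0.43, array([217.1, 305.1,  43.9,  36.7]))], 'top': [(0.73, array([251.8, 234.9,  12.7,  14.9])), (0.53, array([460.4, 257.4,  13.6,   8.6])), (0.44, array([255.6, 218.2,  14.1,  16.7]))]}
[-10.2 210.8 157.7]
```

```bash
python3 -m crank '[{"fingers":0.5,"x":-4,"y":20,"z":0,"rx":0,"ry":0,"rz":0},{"fingers":0.5,"x":-5,"y":40,"z":0,"rx":0,"ry":0,"rz":0},{"fingers":0.5,"x":0,"y":40,"z":0,"rx":0,"ry":0,"rz":0},{"fingers":0.5,"x":0,"y":40,"z":0,"rx":0,"ry":0,"rz":0},{"fingers":0.5,"x":0,"y":40,"z":0,"rx":0,"ry":0,"rz":0},{"fingers":0.5,"x":0,"y":29,"z":0,"rx":0,"ry":0,"rz":0},{"fingers":0.5,"x":0,"y":0,"z":40,"rx":0,"ry":0,"rz":0},{"fingers":0.5,"x":0,"y":0,"z":40,"rx":0,"ry":0,"rz":0},{"fingers":0.5,"x":0,"y":0,"z":20,"rx":0,"ry":0,"rz":0},{"fingers":0.5,"x":0,"y":0,"z":0,"rx":0,"ry":0,"rz":0}]' 50
python3 -m crank '[{"fingers":0.5,"x":0,"y":0,"z":0,"rx":0,"ry":0,"rz":0},{"fingers":0.5,"x":0,"y":0,"z":18,"rx":0,"ry":0,"rz":0},{"fingers":0.5,"x":0,"y":0,"z":20,"rx":0,"ry":0,"rz":0},{"fingers":0.5,"x":0,"y":0,"z":15,"rx":0,"ry":0,"rz":0},{"fingers":0.5,"x":0,"y":0,"z":5,"rx":0,"ry":0,"rz":0},{"fingers":0.5,"x":0,"y":0,"z":0,"rx":0,"ry":0,"rz":0},{"fingers":0,"x":0,"y":0,"z":0,"rx":0,"ry":0,"rz":0},{"fingers":0,"x":0,"y":0,"z":0,"rx":0,"ry":0,"rz":0},{"fingers":0,"x":0,"y":0,"z":0,"rx":0,"ry":0,"rz":0},{"fingers":0,"x":0,"y":0,"z":0,"rx":0,"ry":0,"rz":0}]' 50
```

```text
time: 37.0
ee_pos: [0.5355, -0.3983, 0.0962]
ee_rot: [-179.8, 0.3, 0.2]
force: [-0.9, 0.5, 0.7]
gripper_width: 0.499
grasp_force: 0.0
time: 38.0
ee_pos: [0.5373, -0.4014, 0.0429]
ee_rot: [180.0, -0.1, 0.0]
force: [-0.2, 0.9, 6.4]
gripper_width: 0.326
grasp_force: 49.5
```

```bash
python3 -m crank '[{"fingers":0,"x":0,"y":0,"z":-15,"rx":0,"ry":0,"rz":0},{"fingers":0,"x":0,"y":0,"z":-30,"rx":0,"ry":0,"rz":0},{"fingers":0,"x":0,"y":0,"z":-40,"rx":0,"ry":0,"rz":0},{"fingers":0,"x":0,"y":0,"z":-40,"rx":0,"ry":0,"rz":0},{"fingers":0,"x":4,"y":-10,"z":-35,"rx":0,"ry":0,"rz":0},{"fingers":0,"x":10,"y":-24,"z":0,"rx":0,"ry":0,"rz":0},{"fingers":0,"x":10,"y":-40,"z":0,"rx":0,"ry":0,"rz":0},{"fingers":0,"x":10,"y":-40,"z":0,"rx":0,"ry":0,"rz":0},{"fingers":0,"x":10,"y":-40,"z":0,"rx":0,"ry":0,"rz":0},{"fingers":0,"x":10,"y":-40,"z":0,"rx":0,"ry":0,"rz":0}]' 50
python3 -m crank '[{"fingers":0,"x":10,"y":-40,"z":0,"rx":0,"ry":0,"rz":0},{"fingers":0,"x":10,"y":-40,"z":0,"rx":0,"ry":0,"rz":0},{"fingers":0,"x":10,"y":-40,"z":0,"rx":0,"ry":0,"rz":0},{"fingers":0,"x":10,"y":-40,"z":0,"rx":0,"ry":0,"rz":0},{"fingers":0,"x":10,"y":-40,"z":0,"rx":0,"ry":0,"rz":0},{"fingers":0,"x":10,"y":-40,"z":0,"rx":0,"ry":0,"rz":0},{"fingers":0,"x":10,"y":-40,"z":0,"rx":0,"ry":0,"rz":0},{"fingers":0,"x":10,"y":-35,"z":0,"rx":0,"ry":0,"rz":0},{"fingers":0,"x":0,"y":-10,"z":0,"rx":0,"ry":0,"rz":0},{"fingers":0,"x":0,"y":0,"z":0,"rx":0,"ry":0,"rz":0}]' 50
python3 -c "
from h import *
print(rel([.6716,.1176,.1105]))"
```

```text
time: 39.0
ee_pos: [0.5905, -0.2057, 0.2029]
ee_rot: [180.0, -0.0, 0.0]
force: [-0.2, -1.2, -0.5]
gripper_width: 0.327
grasp_force: 49.3
time: 40.0
ee_pos: [0.6698, 0.1205, 0.2023]
ee_rot: [-179.9, 0.0, 0.2]
force: [-0.5, -0.3, -0.5]
gripper_width: 0.321
grasp_force: 49.3
[ 1.8  3.  91.8]
```

```bash
python3 -m crank '[{"fingers":0,"x":1,"y":2,"z":15,"rx":0,"ry":0,"rz":0},{"fingers":0,"x":0,"y":0,"z":25,"rx":0,"ry":0,"rz":0},{"fingers":0,"x":0,"y":0,"z":25,"rx":0,"ry":0,"rz":0},{"fingers":0,"x":0,"y":0,"z":15,"rx":0,"ry":0,"rz":0},{"fingers":0,"x":0,"y":0,"z":8,"rx":0,"ry":0,"rz":0},{"fingers":0,"x":0,"y":0,"z":4,"rx":0,"ry":0,"rz":0},{"fingers":0,"x":0,"y":0,"z":0,"rx":0,"ry":0,"rz":0},{"fingers":0,"x":0,"y":0,"z":0,"rx":0,"ry":0,"rz":0},{"fingers":0,"x":0,"y":0,"z":1,"rx":0,"ry":0,"rz":0},{"fingers":0,"x":0,"y":0,"z":0.7,"rx":0,"ry":0,"rz":0}]' 50
python3 -m crank '[{"fingers":0,"x":0,"y":0,"z":0,"rx":0,"ry":0,"rz":0},{"fingers":0,"x":0,"y":0,"z":0,"rx":0,"ry":0,"rz":0},{"fingers":0,"x":0,"y":0,"z":0,"rx":0,"ry":0,"rz":0},{"fingers":0.4,"x":0,"y":0,"z":0,"rx":0,"ry":0,"rz":0},{"fingers":0.5,"x":0,"y":0,"z":0,"rx":0,"ry":0,"rz":0},{"fingers":0.5,"x":0,"y":0,"z":0,"rx":0,"ry":0,"rz":0},{"fingers":0.5,"x":0,"y":0,"z":-10,"rx":0,"ry":0,"rz":0},{"fingers":0.5,"x":0,"y":0,"z":-25,"rx":0,"ry":0,"rz":0},{"fingers":0.5,"x":0,"y":0,"z":-30,"rx":0,"ry":0,"rz":0},{"fingers":0.5,"x":0,"y":0,"z":-27,"rx":0,"ry":0,"rz":0}]' 50
python3 -m crank '[{"fingers":0.5,"x":-15,"y":20,"z":0,"rx":0,"ry":0,"rz":0},{"fingers":0.5,"x":-30,"y":40,"z":0,"rx":0,"ry":0,"rz":0},{"fingers":0.5,"x":-30,"y":40,"z":0,"rx":0,"ry":0,"rz":0},{"fingers":0.5,"x":-30,"y":40,"z":0,"rx":0,"ry":0,"rz":0},{"fingers":0.5,"x":-30,"y":40,"z":0,"rx":0,"ry":0,"rz":0},{"fingers":0.5,"x":-30,"y":40,"z":0,"rx":0,"ry":0,"rz":0},{"fingers":0.5,"x":-30,"y":40,"z":0,"rx":0,"ry":0,"rz":0},{"fingers":0.5,"x":-14,"y":20,"z":0,"rx":0,"ry":0,"rz":0},{"fingers":0.5,"x":0,"y":0,"z":0,"rx":0,"ry":0,"rz":0},{"fingers":0.5,"x":0,"y":0,"z":0,"rx":0,"ry":0,"rz":0}]' 50
python3 - <<'E'
from h import *
im=snap(); L=look("vial1",8,.25); print(L)
print(rel([.458,-.2017,.0937]))
cv2.imwrite("pics/s4.png",im["scene"][150:450,100:500][:,:,::-1])
E
```

```text
time: 41.0
ee_pos: [0.6717, 0.1162, 0.1089]
ee_rot: [-180.0, -0.1, 0.1]
force: [-0.3, -0.1, 8.2]
gripper_width: 0.322
grasp_force: 50.2
time: 42.0
ee_pos: [0.6713, 0.116, 0.202]
ee_rot: [-180.0, -0.0, 0.0]
force: [-0.3, -0.4, 0.2]
gripper_width: 0.499
grasp_force: 0.0
time: 43.0
ee_pos: [0.4627, -0.1644, 0.2009]
ee_rot: [180.0, -0.1, -0.0]
force: [1.6, 0.6, 0.6]
gripper_width: 0.5
grasp_force: 0.0
{'scene': [(0.92, array([393.8, 236.1,  18.1,  30.4])), (0.89, array([381.5, 220.8,  17.6,  29.5])), (0.68, array([204.9, 370. ,  14.7,  28. ])), (0.58, array([368.6, 206.1,  14.9,  24.9]))], 'top': [(0.61, array([262.2, 200.2,  13.1,  14.7])), (0.6, array([250.9, 233.9,  12.4,  18.6])), (0.58, array([255.9, 218.8,  11.9,  17.8]))]}
[ -5.4  38.8 106.5]
```

View pics/s4.png

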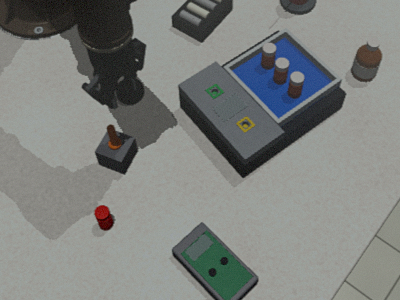

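All three vials stand on the deck at scene (368,206), (381,220) and (394,236). The stylus is upright at about (214,288). I'll fetch it.

```bash
python3 -m crank '[{"fingers":0.5,"x":-5,"y":20,"z":0,"rx":0,"ry":0,"rz":0},{"fingers":0.5,"x":0,"y":18,"z":0,"rx":0,"ry":0,"rz":0},{"fingers":0.5,"x":0,"y":0,"z":20,"rx":0,"ry":0,"rz":0},{"fingers":0.5,"x":0,"y":0,"z":30,"rx":0,"ry":0,"rz":0},{"fingers":0.5,"x":0,"y":0,"z":30,"rx":0,"ry":0,"rz":0},{"fingers":0.5,"x":0,"y":0,"z":20,"rx":0,"ry":0,"rz":0},{"fingers":0.5,"x":0,"y":0,"z":6,"rx":0,"ry":0,"rz":0},{"fingers":0.5,"x":0,"y":0,"z":0,"rx":0,"ry":0,"rz":0},{"fingers":0.5,"x":0,"y":0,"z":0,"rx":0,"ry":0,"rz":0},{"fingers":0.5,"x":0,"y":0,"z":0,"rx":0,"ry":0,"rz":0}]' 70
python3 -m crank '[{"fingers":0,"x":0,"y":0,"z":0,"rx":0,"ry":0,"rz":0},{"fingers":0,"x":0,"y":0,"z":0,"rx":0,"ry":0,"rz":0},{"fingers":0,"x":0,"y":0,"z":0,"rx":0,"ry":0,"rz":0},{"fingers":0,"x":0,"y":0,"z":0,"rx":0,"ry":0,"rz":0},{"fingers":0,"x":0,"y":0,"z":0,"rx":0,"ry":0,"rz":0},{"fingers":0,"x":0,"y":0,"z":0,"rx":0,"ry":0,"rz":0},{"fingers":0,"x":0,"y":0,"z":0,"rx":0,"ry":0,"rz":0},{"fingers":0,"x":0,"y":0,"z":0,"rx":0,"ry":0,"rz":0},{"fingers":0,"x":0,"y":0,"z":0,"rx":0,"ry":0,"rz":0},{"fingers":0,"x":0,"y":0,"z":0,"rx":0,"ry":0,"rz":0}]' 70
```

```text
time: 44.2
ee_pos: [0.4584, -0.2023, 0.0952]
ee_rot: [180.0, -0.1, 0.1]
force: [0.2, 0.2, 0.7]
gripper_width: 0.501
grasp_force: 0.0
time: 45.2
ee_pos: [0.4579, -0.2023, 0.0948]
ee_rot: [180.0, -0.1, 0.0]
force: [-0.8, 0.8, 6.7]
gripper_width: 0.173
grasp_force: 68.0
```

```bash
python3 -m crank '[{"fingers":0,"x":0,"y":0,"z":-10,"rx":0,"ry":0,"rz":0},{"fingers":0,"x":0,"y":0,"z":-20,"rx":0,"ry":0,"rz":0},{"fingers":0,"x":0,"y":0,"z":-30,"rx":0,"ry":0,"rz":0},{"fingers":0,"x":0,"y":0,"z":-30,"rx":0,"ry":0,"rz":0},{"fingers":0,"x":0,"y":0,"z":-20,"rx":0,"ry":0,"rz":0},{"fingers":0,"x":18,"y":-20,"z":0,"rx":0,"ry":0,"rz":0},{"fingers":0,"x":20,"y":-40,"z":0,"rx":0,"ry":0,"rz":0},{"fingers":0,"x":20,"y":-40,"z":0,"rx":0,"ry":0,"rz":0},{"fingers":0,"x":20,"y":-40,"z":0,"rx":0,"ry":0,"rz":0},{"fingers":0,"x":10,"y":-40,"z":0,"rx":0,"ry":0,"rz":0}]' 70
python3 -m crank '[{"fingers":0,"x":0,"y":-30,"z":0,"rx":0,"ry":0,"rz":0},{"fingers":0,"x":0,"y":0,"z":0,"rx":0,"ry":0,"rz":0},{"fingers":0,"x":0,"y":0,"z":10,"rx":0,"ry":0,"rz":0},{"fingers":0,"x":0,"y":0,"z":10,"rx":0,"ry":0,"rz":0},{"fingers":0,"x":0,"y":0,"z":0,"rx":0,"ry":0,"rz":0},{"fingers":0,"x":0,"y":0,"z":0,"rx":0,"ry":0,"rz":0},{"fingers":0,"x":0,"y":0,"z":0,"rx":0,"ry":0,"rz":0},{"fingers":0,"x":0,"y":0,"z":0,"rx":0,"ry":0,"rz":0},{"fingers":0,"x":0,"y":0,"z":0,"rx":0,"ry":0,"rz":0},{"fingers":0,"x":0,"y":0,"z":0,"rx":0,"ry":0,"rz":0}]' 70
python3 - <<'E'
from h import *
o=telemetry.get_obs(); p=o["ee_pos"]; print(p,o["ee_rot"],rel([.546,.0076,.184]))
hover("scene","pics/hov3.png",[p[0],p[1],.09],25); print(look("vial1",8,.25))
print("expected tip px",proj("scene",[p-[.0025,-.0009,.0888]]),"hole px",proj("scene",[[.5437,.0078,.085],[.5437,.0078,.095]]))
E
```

```text
time: 46.2
ee_pos: [0.5465, -0.0204, 0.2048]
ee_rot: [-180.0, -0.1, 0.0]
force: [1.0, -0.4, -0.1]
gripper_width: 0.171
grasp_force: 68.2
time: 47.2
ee_pos: [0.5454, 0.0079, 0.1843]
ee_rot: [180.0, -0.0, 0.0]
force: [0.3, -0.2, -0.3]
gripper_width: 0.171
grasp_force: 68.2
[0.54539904 0.00786296 0.18430829] [ 1.79999074e+02 -2.29136812e-02  4.08822076e-02] [0.6 0.3 0.3]
scene crop origin 290 215 scale 12.0
{'scene': [(0.66, array([383.6, 220.4,  16.3,  30.5])), (0.65, array([367. , 205.5,  14.4,  25.8])), (0.6, array([396.8, 235.3,  18.4,  29.4])), (0.56, array([205. , 367.7,  18. ,  28.4]))], 'top': [(0.61, array([262.2, 200.2,  13.1,  14.7])), (0.6, array([250.9, 233.9,  12.4,  18.6])), (0.58, array([255.9, 218.8,  11.9,  17.8]))]}
expected tip px [[314.4867097  237.62274988]] hole px [[314.51342472 241.01483641]
 [314.49967146 238.2685003 ]]
```

View pics/hov3.png

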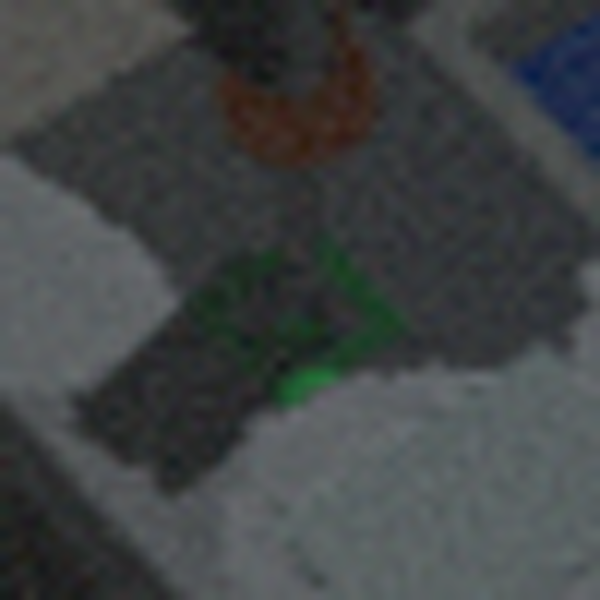

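The stylus shaft points into the green frame, which is centred at about (314.5,241), and all three vials stand in place. I'll lower it.

```bash
python3 -m crank '[{"fingers":0,"x":0.5,"y":0,"z":3,"rx":0,"ry":0,"rz":0},{"fingers":0,"x":0,"y":0,"z":3,"rx":0,"ry":0,"rz":0},{"fingers":0,"x":0,"y":0,"z":3,"rx":0,"ry":0,"rz":0},{"fingers":0,"x":0,"y":0,"z":2,"rx":0,"ry":0,"rz":0},{"fingers":0,"x":0,"y":0,"z":2,"rx":0,"ry":0,"rz":0},{"fingers":0,"x":0,"y":0,"z":2,"rx":0,"ry":0,"rz":0},{"fingers":0,"x":0,"y":0,"z":0,"rx":0,"ry":0,"rz":0},{"fingers":0,"x":0,"y":0,"z":0,"rx":0,"ry":0,"rz":0},{"fingers":0,"x":0,"y":0,"z":0,"rx":0,"ry":0,"rz":0},{"fingers":0,"x":0,"y":0,"z":0,"rx":0,"ry":0,"rz":0}]' 70
```

```text
time: 48.35
ee_pos: [0.5459, 0.0079, 0.1692]
ee_rot: [180.0, -0.0, 0.0]
force: [0.2, -0.4, -0.9]
gripper_width: 0.166
grasp_force: 68.2
```

```bash
python3 -m crank '[{"fingers":0,"x":0,"y":0,"z":2,"rx":0,"ry":0,"rz":0},{"fingers":0,"x":0,"y":0,"z":1.5,"rx":0,"ry":0,"rz":0},{"fingers":0,"x":0,"y":0,"z":1.5,"rx":0,"ry":0,"rz":0},{"fingers":0,"x":0,"y":0,"z":1,"rx":0,"ry":0,"rz":0},{"fingers":0,"x":0,"y":0,"z":1,"rx":0,"ry":0,"rz":0},{"fingers":0,"x":0,"y":0,"z":1,"rx":0,"ry":0,"rz":0},{"fingers":0,"x":0,"y":0,"z":0,"rx":0,"ry":0,"rz":0},{"fingers":0,"x":0,"y":0,"z":0,"rx":0,"ry":0,"rz":0},{"fingers":0,"x":0,"y":0,"z":0,"rx":0,"ry":0,"rz":0},{"fingers":0,"x":0,"y":0,"z":0,"rx":0,"ry":0,"rz":0}]' 70
```

```text
time: 49.35
ee_pos: [0.5459, 0.0079, 0.1612]
ee_rot: [180.0, -0.0, 0.0]
force: [0.4, 0.6, 2.9]
gripper_width: 0.165
grasp_force: 68.3
```

```bash
python3 -m crank '[{"fingers":0,"x":0,"y":0,"z":1,"rx":0,"ry":0,"rz":0},{"fingers":0,"x":0,"y":0,"z":0.5,"rx":0,"ry":0,"rz":0},{"fingers":0,"x":0,"y":0,"z":0.5,"rx":0,"ry":0,"rz":0},{"fingers":0,"x":0,"y":0,"z":0.5,"rx":0,"ry":0,"rz":0},{"fingers":0,"x":0,"y":0,"z":0,"rx":0,"ry":0,"rz":0},{"fingers":0,"x":0,"y":0,"z":0,"rx":0,"ry":0,"rz":0},{"fingers":0,"x":0,"y":0,"z":0,"rx":0,"ry":0,"rz":0},{"fingers":0,"x":0,"y":0,"z":0,"rx":0,"ry":0,"rz":0},{"fingers":0,"x":0,"y":0,"z":0,"rx":0,"ry":0,"rz":0},{"fingers":0,"x":0,"y":0,"z":0,"rx":0,"ry":0,"rz":0}]' 70
```

```text
time: 50.35
ee_pos: [0.5465, 0.0079, 0.1599]
ee_rot: [180.0, -0.1, 0.0]
force: [-3.2, -1.5, 16.1]
gripper_width: 0.165
grasp_force: 69.2
```

Read key bottomed. Check the vials and return the stylus.

```bash
python3 -m crank '[{"fingers":0,"x":0,"y":0,"z":-10,"rx":0,"ry":0,"rz":0},{"fingers":0,"x":0,"y":0,"z":-20,"rx":0,"ry":0,"rz":0},{"fingers":0,"x":0,"y":0,"z":-15,"rx":0,"ry":0,"rz":0},{"fingers":0,"x":-18,"y":20,"z":0,"rx":0,"ry":0,"rz":0},{"fingers":0,"x":-20,"y":40,"z":0,"rx":0,"ry":0,"rz":0},{"fingers":0,"x":-20,"y":40,"z":0,"rx":0,"ry":0,"rz":0},{"fingers":0,"x":-20,"y":40,"z":0,"rx":0,"ry":0,"rz":0},{"fingers":0,"x":-10,"y":40,"z":0,"rx":0,"ry":0,"rz":0},{"fingers":0,"x":0,"y":30,"z":0,"rx":0,"ry":0,"rz":0},{"fingers":0,"x":0,"y":0,"z":0,"rx":0,"ry":0,"rz":0}]' 70
python3 -m crank '[{"fingers":0,"x":0,"y":0,"z":15,"rx":0,"ry":0,"rz":0},{"fingers":0,"x":0,"y":0,"z":20,"rx":0,"ry":0,"rz":0},{"fingers":0,"x":0,"y":0,"z":13,"rx":0,"ry":0,"rz":0},{"fingers":0,"x":0,"y":0,"z":0,"rx":0,"ry":0,"rz":0},{"fingers":0,"x":0,"y":0,"z":0,"rx":0,"ry":0,"rz":0},{"fingers":0,"x":0,"y":0,"z":0,"rx":0,"ry":0,"rz":0},{"fingers":0,"x":0,"y":0,"z":0,"rx":0,"ry":0,"rz":0},{"fingers":0,"x":0,"y":0,"z":0,"rx":0,"ry":0,"rz":0},{"fingers":0,"x":0,"y":0,"z":0,"rx":0,"ry":0,"rz":0},{"fingers":0,"x":0,"y":0,"z":0,"rx":0,"ry":0,"rz":0}]' 70
python3 - <<'E'
from h import *
print(rel([.458,-.2018,.0948])); im=snap(); print(look("vial1",8,.25))
E
```

```text
time: 51.35
ee_pos: [0.4566, -0.207, 0.2035]
ee_rot: [179.9, 0.0, -0.3]
force: [-0.8, -0.8, -1.0]
gripper_width: 0.17
grasp_force: 68.3
time: 52.35
ee_pos: [0.458, -0.2022, 0.1558]
ee_rot: [180.0, -0.0, 0.0]
force: [-0.0, 0.5, -0.4]
gripper_width: 0.169
grasp_force: 68.3
[-0.  -0.4 61. ]
{'scene': [(0.94, array([204.3, 368.2,  17.4,  27.6])), (0.82, array([396. , 234.7,  20.4,  28.7])), (0.8, array([381.1, 221.3,  14. ,  24.8])), (0.63, array([366.2, 206.2,  14.4,  27.8]))], 'top': [(0.64, array([249.8, 235.2,  16.5,  17.7])), (0.57, array([262.9, 200.2,  12.2,  15.7])), (0.43, array([254.7, 217.7,  14.7,  15.3]))]}
```

```bash
python3 -m crank '[{"fingers":0,"x":0,"y":0,"z":5,"rx":0,"ry":0,"rz":0},{"fingers":0,"x":0,"y":0,"z":5,"rx":0,"ry":0,"rz":0},{"fingers":0,"x":0,"y":0,"z":4,"rx":0,"ry":0,"rz":0},{"fingers":0,"x":0,"y":0,"z":3,"rx":0,"ry":0,"rz":0},{"fingers":0,"x":0,"y":0,"z":3,"rx":0,"ry":0,"rz":0},{"fingers":0,"x":0,"y":0,"z":0,"rx":0,"ry":0,"rz":0},{"fingers":0,"x":0,"y":0,"z":0,"rx":0,"ry":0,"rz":0},{"fingers":0,"x":0,"y":0,"z":0,"rx":0,"ry":0,"rz":0},{"fingers":0,"x":0,"y":0,"z":0,"rx":0,"ry":0,"rz":0},{"fingers":0,"x":0,"y":0,"z":0,"rx":0,"ry":0,"rz":0}]' 70
```

```text
time: 53.55
ee_pos: [0.458, -0.2022, 0.1358]
ee_rot: [180.0, -0.0, 0.0]
force: [0.1, 0.2, -0.5]
gripper_width: 0.168
grasp_force: 68.3
```

```bash
python3 -m crank '[{"fingers":0,"x":0,"y":0,"z":10,"rx":0,"ry":0,"rz":0},{"fingers":0,"x":0,"y":0,"z":10,"rx":0,"ry":0,"rz":0},{"fingers":0,"x":0,"y":0,"z":10,"rx":0,"ry":0,"rz":0},{"fingers":0,"x":0,"y":0,"z":5,"rx":0,"ry":0,"rz":0},{"fingers":0,"x":0,"y":0,"z":3,"rx":0,"ry":0,"rz":0},{"fingers":0,"x":0,"y":0,"z":2,"rx":0,"ry":0,"rz":0},{"fingers":0,"x":0,"y":0,"z":0.5,"rx":0,"ry":0,"rz":0},{"fingers":0,"x":0,"y":0,"z":0,"rx":0,"ry":0,"rz":0},{"fingers":0,"x":0,"y":0,"z":0,"rx":0,"ry":0,"rz":0},{"fingers":0,"x":0,"y":0,"z":0,"rx":0,"ry":0,"rz":0}]' 70
python3 -m crank '[{"fingers":0.25,"x":0,"y":0,"z":0,"rx":0,"ry":0,"rz":0},{"fingers":0.5,"x":0,"y":0,"z":0,"rx":0,"ry":0,"rz":0},{"fingers":0.5,"x":0,"y":0,"z":0,"rx":0,"ry":0,"rz":0},{"fingers":0.5,"x":0,"y":0,"z":-15,"rx":0,"ry":0,"rz":0},{"fingers":0.5,"x":0,"y":0,"z":-20,"rx":0,"ry":0,"rz":0},{"fingers":0.5,"x":0,"y":0,"z":-20,"rx":0,"ry":0,"rz":0},{"fingers":0.5,"x":0,"y":0,"z":-20,"rx":0,"ry":0,"rz":0},{"fingers":0.5,"x":0,"y":0,"z":-20,"rx":0,"ry":0,"rz":0},{"fingers":0.5,"x":10,"y":-40,"z":-20,"rx":0,"ry":0,"rz":0},{"fingers":0.5,"x":10,"y":-40,"z":0,"rx":0,"ry":0,"rz":0}]' 70
python3 -m crank '[{"fingers":0.5,"x":0,"y":-20,"z":0,"rx":0,"ry":0,"rz":0},{"fingers":0.5,"x":0,"y":0,"z":0,"rx":0,"ry":0,"rz":0},{"fingers":0.5,"x":0,"y":0,"z":0,"rx":0,"ry":0,"rz":0},{"fingers":0.5,"x":0,"y":0,"z":0,"rx":0,"ry":0,"rz":0},{"fingers":0.5,"x":0,"y":0,"z":0,"rx":0,"ry":0,"rz":0},{"fingers":0.5,"x":0,"y":0,"z":0,"rx":0,"ry":0,"rz":0},{"fingers":0.5,"x":0,"y":0,"z":0,"rx":0,"ry":0,"rz":0},{"fingers":0.5,"x":0,"y":0,"z":0,"rx":0,"ry":0,"rz":0},{"fingers":0.5,"x":0,"y":0,"z":0,"rx":0,"ry":0,"rz":0},{"fingers":0.5,"x":0,"y":0,"z":0,"rx":0,"ry":0,"rz":0}]' 70
python3 - <<'E'
from h import *
im=snap(); print(look("vial1",8,.25))
print(colour(im["scene"],(3,130,60),(18,255,255),(195,265,232,305))[0])
cv2.imwrite("pics/s5.png",im["scene"][150:450,100:500][:,:,::-1])
E
```

```text
time: 54.55
ee_pos: [0.4581, -0.2023, 0.0954]
ee_rot: [180.0, -0.0, 0.0]
force: [-0.1, 0.7, -0.7]
gripper_width: 0.168
grasp_force: 68.3
time: 55.55
ee_pos: [0.4794, -0.1226, 0.2128]
ee_rot: [179.9, -0.3, -0.2]
force: [0.7, 0.3, -1.0]
gripper_width: 0.502
grasp_force: 0.0
time: 56.55
ee_pos: [0.4779, -0.1022, 0.2101]
ee_rot: [-180.0, 0.0, 0.0]
force: [0.8, -0.7, -0.5]
gripper_width: 0.502
grasp_force: 0.0
{'scene': [(0.82, array([397.2, 233.9,  17.7,  26.8])), (0.77, array([205.1, 366.9,  16.4,  25.9])), (0.65, array([382.1, 220.4,  19.4,  26.9])), (0.54, array([368.2, 206.4,  13.9,  25.9]))], 'top': [(0.67, array([250.5, 235.3,  12.7,  13.4])), (0.61, array([253.6, 219.9,  12.9,  16.1])), (0.59, array([327.1, 321.8,   9. ,  23.6])), (0.58, array([263. , 199.7,  12.6,  12.4])), (0.54, array([430.5, 256.4,  18.3,  11.1]))]}
(207, 275, 15, 25)
```

View pics/s5.png

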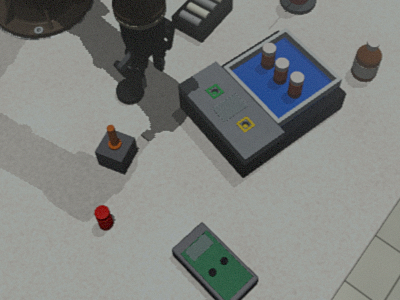

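The three vials stand on the deck at scene (368,206), (382,220) and (397,234). The stylus is upright and seated, with the same outline as at the start (207,275,15x25), and the bench is otherwise unchanged. I'm handing in the job.

```bash
python3 -c "
from cell import order
print(order.finish_job())"
```

```text
the job is handed in; nothing more can be done
None
```

I handed the job in at about 57 s: the duster cap, zero key and read key were each pressed to their stops, all three vials stand on the deck, and the stylus is back in its stand. The hand-in returned no verdict.

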